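Right the toppled flare canisters and stow them in the crate

TASK

The sea has knocked over some of the flare canisters in the fiddle lane on the chart table. First stand every toppled canister up again inside the lane, lid up, so that all the canisters stand there together and are let go for a moment for the count; only then load them all, upright and each right down in a cell of its own, into the divided crate. Leave the mug, the radio and the shackle where they are.

Things in the scene. Friction and masses are not known exactly. Their poses are not given: they have to be found in the camera images.
- canister1: flare canister: square orange plastic body 46 x 46 mm and 80 mm tall with a plain white band, then a round black screw lid 38 mm across and 32 mm tall, 112 mm in all, about 220 g. Origin: centre of the square base; its z axis runs from the base to the lid, x and y are square to the body's sides. Starts toppled, lying on a side in the lane, roughly along it; may be absent.
- canister2: flare canister: square orange plastic body 46 x 46 mm and 80 mm tall with a plain white band, then a round black screw lid 38 mm across and 32 mm tall, 112 mm in all, about 220 g. Origin: centre of the square base; its z axis runs from the base to the lid, x and y are square to the body's sides. Starts toppled, lying on a side in the lane, roughly along it; may be absent.
- canister3: flare canister: square orange plastic body 46 x 46 mm and 80 mm tall with a plain white band, then a round black screw lid 38 mm across and 32 mm tall, 112 mm in all, about 220 g. Origin: centre of the square base; its z axis runs from the base to the lid, x and y are square to the body's sides. Starts toppled, lying on a side in the lane, roughly along it; may be absent.
- canister4: flare canister: square orange plastic body 46 x 46 mm and 80 mm tall with a plain white band, then a round black screw lid 38 mm across and 32 mm tall, 112 mm in all, about 220 g. Origin: centre of the square base; its z axis runs from the base to the lid, x and y are square to the body's sides. Starts standing in the lane.
- canister5: flare canister: square orange plastic body 46 x 46 mm and 80 mm tall with a plain white band, then a round black screw lid 38 mm across and 32 mm tall, 112 mm in all, about 220 g. Origin: centre of the square base; its z axis runs from the base to the lid, x and y are square to the body's sides. Starts standing in the lane.
- lane: fixed fiddle lane: grey non-slip mat, 150 mm (x) by 660 mm (y), its top 3 mm above the table, inside a wooden rim 12 mm thick and 10 mm high above the table. Origin: centre, at table height; the lane runs along its y.
- crate: loose plywood crate, 1.6 kg, 76 mm (x) by 356 mm (y), 60 mm high, one row of five square cells along its y, each 64 x 64 mm inside, 70 mm apart, all walls 6 mm, floor 6 mm. Origin: centre of its underside, z up.
- cell1 (a point): centre of the floor of cell 1 of 5 of the crate (counted from its -y end), 6 mm above the crate's underside; axes as the crate's.
- cell2 (a point): centre of the floor of cell 2 of 5 of the crate (counted from its -y end), 6 mm above the crate's underside; axes as the crate's.
- cell3 (a point): centre of the floor of cell 3 of 5 of the crate (counted from its -y end), 6 mm above the crate's underside; axes as the crate's.
- cell4 (a point): centre of the floor of cell 4 of 5 of the crate (counted from its -y end), 6 mm above the crate's underside; axes as the crate's.
- cell5 (a point): centre of the floor of cell 5 of 5 of the crate (counted from its -y end), 6 mm above the crate's underside; axes as the crate's.
- mug: bystander: white ceramic mug, 76 mm across, 85 mm tall, handle on its +y side; origin centre of the underside.
- radio: bystander: red handheld radio standing on end, 36 x 58 mm and 115 mm tall with a stub aerial 85 mm more; origin centre of the underside.
- shackle: bystander: steel shackle lying flat, about 75 x 80 mm, 16 mm thick; origin under the middle of its pin.

How it is judged (in metres and radians):
On the way:
1. all the canisters stand upright together on the lane's mat, let go and at rest (angle between each of canister1, canister2, canister3, canister4, canister5's own z axis and vertical below 0.12 rad and z of canister1 in the frame of lane between -0.01 and 0.008 m and x of canister1 in the frame of lane between -0.065 and 0.065 m and y of canister1 in the frame of lane between -0.325 and 0.325 m and contact force between the fingers and canister1 below 0.3 N and linear speed of each of canister1, canister2, canister3, canister4, canister5 below 0.05 m/s and z of canister2 in the frame of lane between -0.01 and 0.008 m and x of canister2 in the frame of lane between -0.065 and 0.065 m and y of canister2 in the frame of lane between -0.325 and 0.325 m and contact force between the fingers and canister2 below 0.3 N and z of canister3 in the frame of lane between -0.01 and 0.008 m and x of canister3 in the frame of lane between -0.065 and 0.065 m and y of canister3 in the frame of lane between -0.325 and 0.325 m and contact force between the fingers and canister3 below 0.3 N and z of canister4 in the frame of lane between -0.01 and 0.008 m and x of canister4 in the frame of lane between -0.065 and 0.065 m and y of canister4 in the frame of lane between -0.325 and 0.325 m and contact force between the fingers and canister4 below 0.3 N and z of canister5 in the frame of lane between -0.01 and 0.008 m and x of canister5 in the frame of lane between -0.065 and 0.065 m and y of canister5 in the frame of lane between -0.325 and 0.325 m and contact force between the fingers and canister5 below 0.3 N), for 0.3 s.
At the end, for the whole second after the job is handed in: every canister stands upright (within 7 degrees) on the floor of a cell of the crate, within 20 mm of the cell's centre and within 10 mm of its floor, one to a cell, let go and at rest; the crate stands flat on the table (angle between crate's own z axis and vertical below 0.08 rad and height (world z) of crate below 0.015 m and (horizontal distance between canister1 and cell1 below 0.02 m or horizontal distance between canister1 and cell2 below 0.02 m or horizontal distance between canister1 and cell3 below 0.02 m or horizontal distance between canister1 and cell4 below 0.02 m or horizontal distance between canister1 and cell5 below 0.02 m) and angle between each of canister1, canister2, canister3, canister4, canister5's own z axis and vertical below 0.12 rad and z of each of canister1, canister2, canister3, canister4, canister5 in the frame of crate below 0.016 m and linear speed of each of canister1, canister2, canister3, canister4, canister5 below 0.03 m/s and (horizontal distance between canister2 and cell1 below 0.02 m or horizontal distance between canister2 and cell2 below 0.02 m or horizontal distance between canister2 and cell3 below 0.02 m or horizontal distance between canister2 and cell4 below 0.02 m or horizontal distance between canister2 and cell5 below 0.02 m) and (horizontal distance between canister3 and cell1 below 0.02 m or horizontal distance between canister3 and cell2 below 0.02 m or horizontal distance between canister3 and cell3 below 0.02 m or horizontal distance between canister3 and cell4 below 0.02 m or horizontal distance between canister3 and cell5 below 0.02 m) and (horizontal distance between canister4 and cell1 below 0.02 m or horizontal distance between canister4 and cell2 below 0.02 m or horizontal distance between canister4 and cell3 below 0.02 m or horizontal distance between canister4 and cell4 below 0.02 m or horizontal distance between canister4 and cell5 below 0.02 m) and (horizontal distance between canister5 and cell1 below 0.02 m or horizontal distance between canister5 and cell2 below 0.02 m or horizontal distance between canister5 and cell3 below 0.02 m or horizontal distance between canister5 and cell4 below 0.02 m or horizontal distance between canister5 and cell5 below 0.02 m)); the robot touches nothing.
It fails at once if the mug is moved by more than 30 mm (distance of mug from where it was at the start of the episode above 0.03 m).
It fails at once if the radio is moved by more than 30 mm (distance of radio from where it was at the start of the episode above 0.03 m).
It fails at once if the shackle is moved by more than 30 mm (distance of shackle from where it was at the start of the episode above 0.03 m).
Of canister1, canister2, canister3 only 2 to 3 are there at a start; the rules pass over those that are not, and their reading is None.
At some moment in a run one of canister2, crate may be knocked a few centimetres aside while the robot is not near it.
Once in a run the grip may slacken for a moment while it holds something.
It also fails if it takes over 210 s, if anything falls off the work surface, if the arm or the gripper's body presses on something with over 40 N, if the wrist force passes 120 N, or if a joint passes its speed limit or range.

ROBOT

A 6-joint arm with a two-finger parallel gripper is mounted at the origin on the work surface. World frame = base frame: x ahead of the robot, y to its left, z up, the work surface at z = 0. Lengths are in mm, angles in rad, forces in N, time in s.
With the tool pointing down it reaches from about 275 to 1000 mm from the base axis. Payload 8.4 kg.
Tool frame: the origin (TCP) lies midway between the tips of the shut fingers; the grasp point (between the pads) lies 19 mm behind it; z points along the fingers, y is the direction in which the jaws open and shut (so a half turn about z gives the same grasp; the last joint's range is limited). The gripper opens to 85 mm and grips with 20 to 120 N. Pads are 22 mm wide; open, the fingers measure 114 mm over their backs; the gripper's body (76 mm by 85 mm) begins 54 mm behind the grasp point. The pads swing forward as they close: fully open they stand 13 mm farther back than shut.
Start: joints at [1.239, 0.353, 1.633, -0, 1.155, -0.002], TCP at [202.407, 591.32, 231.281] pointing down, gripper open.
Joint ranges: [-2.63, 2.63], [-0.92, 2.1], [0.06, 2.66], [-1.3, 4.44], [0, 2.69], [-3.02, 3.02]. Speed limits (rad/s): [2.22, 2.22, 2.79, 3.14, 3.14, 3.14].

INTERFACE

Orientations are given as [roll, pitch, yaw] about the fixed x, y, z axes, in that order (R = Rz(yaw) Ry(pitch) Rx(roll)).
In Python, from rig import * gives the robot as it stands.
- The arm moves only by the tool play_rows, never from a script. Its argument "moves" is a list of rows, each a list of 3 entries, a list of its own where there are three numbers: the shift along the tool's x, y, z in m, then the turn, a rotation vector about the tool's x, y, z in rad, then the opening in per cent of the stroke, from 0 (shut) to 100 (fully open). In form: [[[x, y, z], [rx, ry, rz], fingers], ...]. A call has 1 to 20 rows; each row shifts and turns the commanded pose from where the row before left it, along the tool's axes as they then stand; what a row does not reach is not made up. A row lasts 1/10 s, in which the tool goes at most 50 mm and 8.59 degrees, less where a joint would pass 70% of its speed; a pose out of reach is approached as far as the arm can. A call is refused whole if a number of a shift passes 0.05 or a number of a turn 0.15, either way. A call with a gripper value outside its range is refused whole. The fingers move at their own pace and stop on an object; "squeeze" is the grip in N (left out, the last holds). Time passes only in rows, so rows that do not move let the fingers close. It gives the time, the measured TCP pose, the force and the opening at its end, in the units of the state.
- sense(): the state, without advancing time (a new reading comes with each control period).
- grab_frame(name): name is "scene" or "side" or "wrist"; returns a dict with "pixels" (400x640x3 uint8, red, green, blue), "intrinsics" (3x3 intrinsics, pixels), "R" (3x3) and "t" (3): a world point X has camera coordinates R X + t. Camera axes: x right, y down, z forward; pixel columns grow to the right and rows downward; lengths in mm; the calibration is good to about 2 mm. A picture is of the moment at which its call begins. There is no depth.
- sign_off(): hands the job in, once; it reports no verdict.
The state is a dict: "clock": time; "qpos": joint angles; "qvel": joint speeds; "joint_efforts": joint torques, N m; "eef_pos": TCP position; "tcp_rot": TCP orientation; "contact_force": force on the tool from outside, world axes, zero at the start; "wrist_torque": the same for the moment, N m; "opening": opening from 0.0 (shut) to 1.0 (fully open).
Only numpy, scipy, OpenCV 4.12 (cv2) and the standard library are available. Lean on these libraries where they do the work, as an engineer would, in place of code of your own. Each camera call takes 0.05 s, during which the arm holds its last target. There are 200 camera calls.

## Working session

There is one attempt and no reset: what is moved stays moved. The work goes in short steps, Python scripts to look and compute and a tool call to move; the robot and the scene stay as the last step left them, time stands still between calls to the robot, and variables do not carry over. Pictures are saved under pics/ and viewed, about 12 in all and at most 16, crops included, and the job is handed in when it is done.

Besides the shell and the picture viewer there is one more tool, called after "Request:" as a command line: name --argument value ..., lists and objects as JSON in quotes. play_rows: Moves the arm, as the interface text tells. Its arguments: {"type":"object","properties":{"moves":{"type":"array"},"squeeze":{"type":"number"}},"required":["moves"]}

```bash
mkdir -p pics; ls
cat > h.py <<'E'
from rig import *
import numpy as np, cv2
def grab(n,save=None):
    f=grab_frame(n)
    f={k:np.array(f[k]) for k in ("pixels","intrinsics","R","t")}
    f["pixels"]=f["pixels"].astype(np.uint8)
    if save: cv2.imwrite("pics/"+save,f["pixels"][:,:,::-1])
    return f
def ray(f,uv,z):
    d=f["R"].T@np.linalg.inv(f["intrinsics"])@np.array([uv[0],uv[1],1.]); c=-f["R"].T@f["t"].ravel()
    return c+d*(z-c[2])/d[2]
def proj(f,X):
    p=f["intrinsics"]@(f["R"]@np.array(X,float)+f["t"].ravel()); return p[:2]/p[2]
E
python3 - <<'E'
from h import *
print(sense())
for n in("scene","side","wrist"):
    f=grab(n,n+"1.png"); print(n,-f["R"].T@f["t"].ravel(),f["R"][2],f["intrinsics"][0,0])
E
```

```text
pics
{'clock': 0.0, 'qpos': array([ 1.23861512e+00,  3.53668069e-01,  1.63415691e+00,  2.68015233e-05,
        1.15521408e+00, -2.41726319e-03]), 'qvel': array([ 0.0014946 , -0.00080273,  0.00104953, -0.00123721, -0.00181305,
       -0.0008377 ]), 'joint_efforts': array([-2.45624142e-03, -6.05246258e+01, -3.42067981e+01, -3.14418203e-04,
        9.27915884e-03,  5.13361556e-06]), 'eef_pos': array([202.22787158, 590.85474879, 230.53950616]), 'tcp_rot': array([-3.14014631e+00, -2.80008017e-05,  2.81181785e+00]), 'contact_force': array([-0.09105826,  0.67825876, -0.09966804]), 'wrist_torque': array([-0.01647403, -0.00650248, -0.00028477]), 'opening': 0.9965481880284867}
scene [ 854.3128153  -574.72216824 1056.04605038] [-0.29016768  0.48729459 -0.82361805] 415.46230894514906
side [-385.91069851 -742.56437075 1237.86816281] [ 0.52922056  0.45876566 -0.71376444] 518.2523105462842
wrist [134.9921129  613.35053209 373.10628612] [ 0.26923293 -0.09367106 -0.95850892] 290.7805997748734
```

View pics/scene1.png

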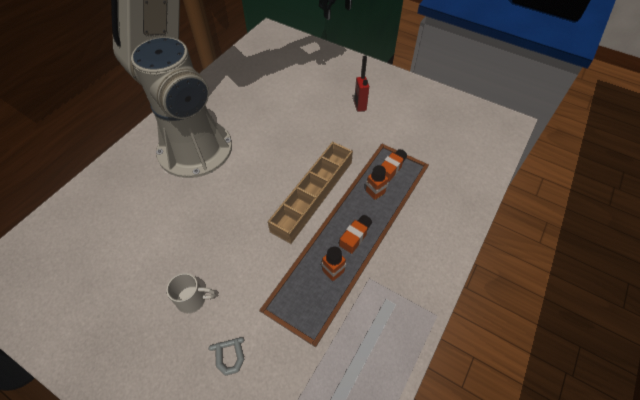

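View pics/side1.png

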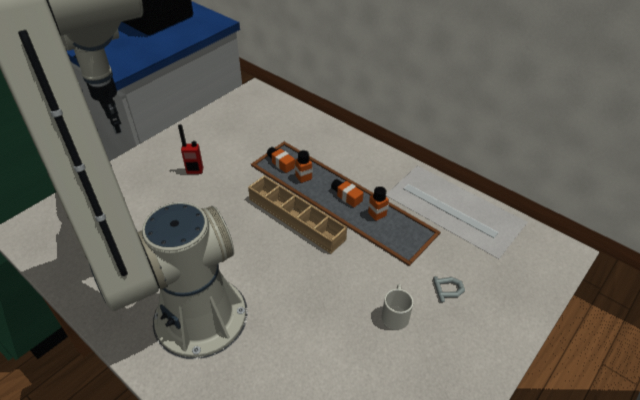

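The two views show four canisters in the lane. Two stand, with lids at (378,173) and (334,257) in scene. Two are toppled, lids at (402,154) and (365,221), both pointing to +y. The crate, empty with five cells, lies beside the lane.

```bash
cat >> h.py <<'E'
def tri(f,a,g,b):
    A=[];B=[]
    for F,uv in((f,a),(g,b)):
        d=F["R"].T@np.linalg.inv(F["intrinsics"])@np.array([uv[0],uv[1],1.]);d/=np.linalg.norm(d)
        c=-F["R"].T@F["t"].ravel();P=np.eye(3)-np.outer(d,d);A.append(P);B.append(P@c)
    return np.linalg.lstsq(np.vstack(A),np.hstack(B),rcond=None)[0]
def blobs(f,kind,mina=20):
    h=cv2.cvtColor(f["pixels"],cv2.COLOR_RGB2HSV)
    m=cv2.inRange(h,(3,170,90),(16,255,255)) if kind=="orange" else cv2.inRange(h,(0,0,0),(180,255,38))
    n,l,s,c=cv2.connectedComponentsWithStats(m)
    return [(c[i].round(1).tolist(),int(s[i][4])) for i in range(1,n) if s[i][4]>=mina],l
E
python3 - <<'E'
from h import *
s=grab("scene");d=grab("side")
for nm,f in(("sc",s),("sd",d)):
  print(nm,[b for b in blobs(f,"orange")[0]],[b for b in blobs(f,"black")[0] if b[1]<600])
r=lambda f,p,z:ray(f,p,z)[:2].round().tolist()
print("lane sc",[r(s,p,10) for p in((383,146),(428,164),(316,342),(262,308))])
print("lane sd",[r(d,p,10) for p in((251,165),(284,142),(438,233),(410,262))])
print("crate sc",[r(s,p,60) for p in((334,144),(353,151),(291,230),(269,221))])
print("crate sd",[r(d,p,60) for p in((249,188),(263,178),(346,231),(331,238))])
print("mug",r(s,(184,282),80),"shackle",r(s,(229,355),8),"radio",r(s,(362,108),0))
E
```

```text
sc [([614.2, 70.3], 422), ([616.5, 81.7], 168), ([589.3, 78.4], 27), ([582.7, 86.6], 114), ([575.7, 101.3], 96), ([576.7, 110.7], 47), ([574.8, 115.8], 120), ([568.7, 125.1], 324), ([563.0, 157.7], 306), ([396.3, 157.1], 70), ([559.3, 174.6], 361), ([384.4, 174.2], 242), ([557.9, 194.3], 241), ([379.1, 193.8], 31), ([553.0, 216.9], 125), ([359.3, 226.0], 101), ([348.8, 240.3], 241), ([549.8, 240.7], 113), ([547.0, 251.1], 61), ([542.9, 261.2], 132), ([334.2, 263.9], 115), ([537.6, 280.9], 309), ([533.0, 300.2], 23), ([529.6, 306.1], 78), ([523.8, 323.2], 124), ([521.2, 333.9], 105), ([516.4, 341.4], 81), ([513.5, 358.0], 522), ([506.8, 371.1], 150), ([506.5, 387.3], 183), ([504.2, 379.3], 21), ([494.5, 395.0], 71)] [([216.2, 11.0], 472), ([211.7, 26.7], 39), ([214.8, 38.6], 60), ([158.1, 51.4], 23), ([363.4, 66.6], 48), ([614.2, 104.5], 105), ([624.2, 111.5], 35), ([401.5, 153.6], 38), ([621.5, 155.0], 64), ([618.0, 171.8], 122), ([378.2, 172.9], 143), ([365.2, 220.3], 82), ([624.1, 232.9], 55), ([604.9, 248.0], 148), ([333.8, 255.1], 197), ([618.3, 290.0], 253), ([596.1, 323.8], 113
[... 360 characters left out ...]
), ([334.9, 185.5], 87), ([379.1, 193.7], 137), ([366.7, 215.2], 33), ([112.7, 247.6], 373), ([174.0, 223.0], 37), ([612.6, 266.9], 38), ([597.2, 293.9], 32), ([168.3, 291.3], 24), ([631.3, 305.8], 50), ([168.6, 317.3], 176), ([51.1, 375.5], 137), ([44.6, 363.4], 29), ([85.7, 384.8], 53), ([120.4, 394.3], 31), ([632.3, 395.2], 20)]
lane sc [[540.0, 332.0], [700.0, 339.0], [690.0, -333.0], [525.0, -332.0]]
lane sd [[520.0, 333.0], [692.0, 333.0], [679.0, -340.0], [525.0, -338.0]]
crate sc [[418.0, 214.0], [484.0, 220.0], [478.0, -122.0], [409.0, -130.0]]
crate sd [[400.0, 213.0], [464.0, 212.0], [461.0, -143.0], [410.0, -126.0]]
mug [341.0, -396.0] shackle [526.0, -469.0] radio [389.0, 466.0]
```

Run:
```python
from h import *
s=grab("scene");d=grab("side")
for n,a,b in(("lidA",(401.5,153.6),(269.9,153.3)),("S1",(378.2,172.9),(302.8,156.8)),("lidB",(365.2,220.3),(334.9,185.5)),("S2",(333.8,255.1),(379.1,193.7))):
  print(n,tri(s,a,d,b).round(), ray(s,a,26)[:2].round(),ray(s,a,100)[:2].round())
print("orange A",ray(s,(396,157),30).round(),"B",ray(s,(359.3,226),30).round(),ray(s,(348.8,240.3),30).round())
```

```text
lidA [609. 327.  14.] [611. 320.] [629. 256.]
S1 [601. 156.  95.] [583. 209.] [603. 153.]
lidB [629.  37.  17.] [631.  33.] [647. -11.]
S2 [ 626. -142.   94.] [ 610. -112.] [ 628. -145.]
orange A [603. 295.  30.] B [626.   5.  30.] [624. -52.  30.]
```

Request:
play_rows --moves '[[[0, 0, -0.045], [0, 0, 0], 100], [[0, 0, -0.045], [0, 0, 0], 100], [[-0.045, -0.017, 0], [0, 0, 0], 100], [[-0.045, -0.017, 0], [0, 0, 0], 100], [[-0.045, -0.017, 0], [0, 0, 0], 100], [[-0.045, -0.017, 0], [0, 0, 0], 100], [[-0.045, -0.017, 0], [0, 0, 0], 100], [[-0.045, -0.017, 0], [0, 0, 0], 100], [[-0.045, -0.017, 0], [0, 0, 0], 100], [[-0.045, -0.017, 0], [0, 0, 0], 100], [[-0.045, -0.017, 0], [0, 0, 0.138], 100], [[0, 0, 0], [0, 0, 0.138], 100], [[0, 0, 0], [0, 0, 0.138], 100], [[0, 0, 0], [0, 0, 0.138], 100], [[0, 0, 0], [0, 0, 0.138], 100], [[0, 0, 0], [0, 0, 0.138], 100], [[0, 0, 0], [0, 0, 0.138], 100], [[0, 0, 0], [0, 0, 0.138], 100], [[0, 0, 0], [0, 0, 0.138], 100]]'

```text
clock: 2.25
eef_pos: [536.0, 315.4, 321.3]
tcp_rot: [-3.142, 0.0, 1.564]
contact_force: [-0.3, 0.3, -0.4]
opening: 0.997
```

Request:
play_rows --moves '[[[-0.045, 0.035, 0], [0, 0, 0], 100], [[-0.045, 0.035, 0], [0, 0, 0], 100], [[-0.025, 0, 0], [0, 0, 0], 100], [[0, 0, 0], [0, 0, 0], 100], [[0, 0, 0], [0, 0, 0], 100]]'

```text
clock: 2.75
eef_pos: [597.3, 211.1, 321.3]
tcp_rot: [-3.141, -0.0, 1.568]
contact_force: [0.5, 0.3, -0.1]
opening: 1.005
```

Run:
```python
from h import *
f=grab("wrist","w2.png");print(sense()["eef_pos"],-f["R"].T@f["t"].ravel())
print([b for b in blobs(f,"orange",200)[0]],[b for b in blobs(f,"black",200)[0]])
```

```text
[597.19297065 211.83375707 321.32527828] [598.87839317 282.41732063 463.7693097 ]
[([362.6, 165.2], 1422), ([278.6, 218.5], 826), ([324.4, 121.6], 581), ([320.4, 157.6], 716), ([321.6, 206.4], 314), ([336.6, 299.3], 390), ([333.5, 325.5], 398)] [([326.3, 99.9], 580), ([320.8, 219.3], 595), ([320.1, 354.8], 41568), ([337.6, 278.4], 503)]
```

View pics/w2.png

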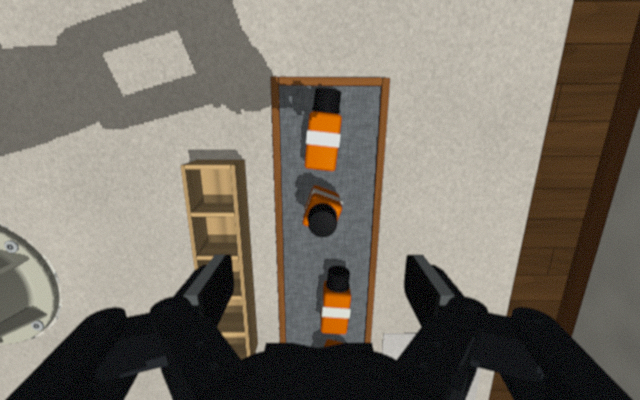

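```bash
cat >> h.py <<'E'
def lying(f,uv0,win=60):
    # min-area rect of body top face (z=49) around uv0; returns centre, yaw of long axis
    h=cv2.cvtColor(f["pixels"],cv2.COLOR_RGB2HSV)
    m=cv2.inRange(h,(3,170,90),(16,255,255))|cv2.inRange(h,(0,0,170),(180,40,255))
    w=np.zeros_like(m);u,v=map(int,uv0);w[max(0,v-win):v+win,max(0,u-25):u+25]=1
    m=cv2.morphologyEx(m*w,cv2.MORPH_CLOSE,np.ones((3,3)))
    n,l,s,c=cv2.connectedComponentsWithStats(m);k=l[v,u]
    ys,xs=np.where(l==k);P=np.array([ray(f,(x,y),49)[:2] for x,y in zip(xs,ys)],np.float32)
    return cv2.minAreaRect(P)
def lidtop(f,uv,z=115): return ray(f,uv,z)[:2].round(1)
E
python3 - <<'E'
from h import *
f=grab("wrist")
for uv,l in(((322,155),(326.3,99.9)),((336,300),(337.6,278.4))):
  print(lying(f,uv),"lid",ray(f,l,38)[:2].round(1))
r=lambda p,z:ray(f,p,z)[:2].round(1).tolist()
print("S1",r((321.5,220),115))
print("crate top far corners",r((183,164),60),r((241,160),60),"dividers",r((191,213),60),r((237,213),60),r((197,258),60))
print("lane",r((272,78),10),r((388,78),10))
E
```

```text
((604.408447265625, 251.45433044433594), (78.5821533203125, 46.29340362548828), 84.16153717041016) lid [609.3 307.7]
((626.2968139648438, -29.373199462890625), (82.79551696777344, 46.75400161743164), 85.41268157958984) lid [629.6  29.9]
S1 [602.1, 159.5]
crate top far corners [409.9, 222.9] [491.1, 228.2] dividers [412.0, 151.2] [479.2, 151.0] [412.0, 78.6]
lane [531.6, 339.2] [698.8, 338.9]
```

Request:
play_rows --moves '[[[0.05, 0.004, 0], [0, 0, 0.083], 100], [[0.05, 0.004, 0], [0, 0, 0], 100], [[0.034, 0, 0.034], [0, 0, 0], 100], [[0, 0, 0.045], [0, 0, 0], 100], [[0, 0, 0.045], [0, 0, 0], 100], [[0, 0, 0.045], [0, -0.105, 0], 100], [[0, 0, 0], [0, -0.105, 0], 100], [[0, 0, 0], [0, -0.105, 0], 100], [[0, 0, 0], [0, -0.105, 0], 100], [[0, 0, 0], [0, -0.105, 0], 100], [[0, 0, 0], [0, -0.105, 0], 100], [[0, 0, 0], [0, 0, 0], 100], [[0, 0, 0], [0, 0, 0], 100]]'

```text
clock: 4.15
eef_pos: [611.7, 345.8, 151.3]
tcp_rot: [-3.141, 0.628, 1.49]
contact_force: [-0.0, -0.2, 0.8]
opening: 1.001
```

```bash
cat >> h.py <<'E'
from scipy.spatial.transform import Rotation as Ro
def delta(tgt):
    s=sense();R=Ro.from_euler("xyz",s["tcp_rot"]).as_matrix()
    print("axes x,y,z",R.T.round(3).tolist(),"eef",s["eef_pos"].round(1),"t",s["clock"],"tool shift m",(R.T@(np.array(tgt)-s["eef_pos"])/1000).round(4), "q",s["qpos"].round(2))
E
python3 -c "
from h import *
delta([605,316,91]);delta([605,257,10])"
```

```text
axes x,y,z [[0.066, 0.806, -0.588], [0.997, -0.082, -0.001], [-0.049, -0.586, -0.809]] eef [611.7 345.8 151.3] t 4.15 tool shift m [ 0.0109 -0.0041  0.0666] q [ 0.71  0.8   1.2  -0.42  1.61  0.88]
axes x,y,z [[0.066, 0.806, -0.588], [0.997, -0.082, -0.001], [-0.049, -0.586, -0.809]] eef [611.7 345.8 151.3] t 4.15 tool shift m [0.011  0.0008 0.1667] q [ 0.71  0.8   1.2  -0.42  1.61  0.88]
```

Request:
play_rows --moves '[[[0.011, 0.001, 0.03], [0, 0, 0], 100], [[0, 0, 0.035], [0, 0, 0], 100], [[0, 0, 0.035], [0, 0, 0], 100], [[0, 0, 0.035], [0, 0, 0], 100], [[0, 0, 0.032], [0, 0, 0], 100], [[0, 0, 0], [0, 0, 0], 100], [[0, 0, 0], [0, 0, 0], 30], [[0, 0, 0], [0, 0, 0], 30], [[0, 0, 0], [0, 0, 0], 30], [[0, 0, 0], [0, 0, 0], 30], [[0, 0, 0], [0, 0, 0], 30], [[0, 0, 0], [0, 0, 0], 30]]' --squeeze 70

```text
clock: 5.35
eef_pos: [607.0, 256.9, 13.0]
tcp_rot: [3.138, 0.628, 1.486]
contact_force: [-1.0, 2.4, 6.0]
opening: 0.526
```

Request:
play_rows --moves '[[[-0.026, 0, -0.036], [0, 0, 0], 30], [[-0.026, 0, -0.036], [0, 0, 0], 30], [[-0.026, 0, -0.036], [0, 0, 0], 30], [[-0.026, 0, -0.036], [0, 0, 0], 30], [[0, 0, 0], [0, 0.131, 0], 30], [[0, 0, 0], [0, 0.131, 0], 30], [[0, 0, 0], [0, 0.131, 0], 30], [[0, 0, 0], [0, 0.131, 0], 30], [[0, 0, 0], [0, 0.131, 0], 30], [[0, 0, 0], [0, 0.131, 0], 30], [[0, 0, 0], [0, 0.131, 0], 30], [[0, 0, 0], [0, 0.131, 0], 30], [[0, 0, 0], [0, 0.131, 0], 30], [[0, 0, 0], [0, 0.131, 0], 30], [[0, 0, 0], [0, 0.131, 0], 30], [[0, 0, 0], [0, 0.131, 0], 30], [[0, 0, 0], [0, 0, 0], 30], [[0, 0, 0], [0, 0, 0], 30]]'

```text
clock: 7.15
eef_pos: [606.2, 255.6, 188.1]
tcp_rot: [-3.14, -0.939, 1.485]
contact_force: [0.1, 0.7, -1.5]
opening: 0.527
```

Run:
```python
from h import *
grab("side","d3.png")
delta([615,-250,195])
```

```text
axes x,y,z [[0.048, 0.589, 0.807], [0.997, -0.083, 0.001], [0.068, 0.804, -0.591]] eef [606.4 256.2 189. ] t 7.2 tool shift m [-0.2927  0.0507 -0.41  ] q [-0.04  0.52  1.85  1.13  1.1  -0.68]
```

View pics/d3.png

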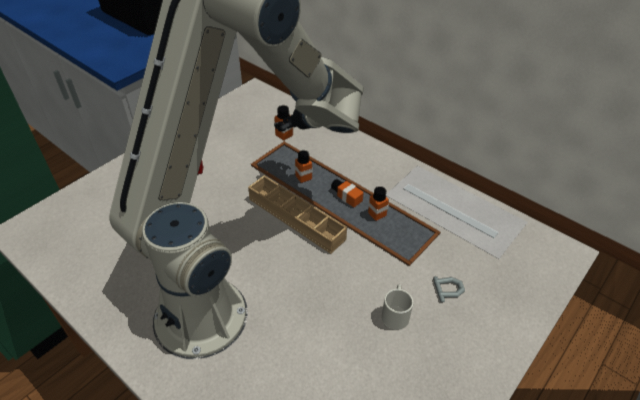

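Request:
play_rows --moves '[[[-0.0244, 0.0042, -0.0342], [0, 0, 0], 30], [[-0.0244, 0.0042, -0.0342], [0, 0, 0], 30], [[-0.0244, 0.0042, -0.0342], [0, 0, 0], 30], [[-0.0244, 0.0042, -0.0342], [0, 0, 0], 30], [[-0.0244, 0.0042, -0.0342], [0, 0, 0], 30], [[-0.0244, 0.0042, -0.0342], [0, 0, 0], 30], [[-0.0244, 0.0042, -0.0342], [0, 0, 0], 30], [[-0.0244, 0.0042, -0.0342], [0, 0, 0], 30], [[-0.0244, 0.0042, -0.0342], [0, 0, 0], 30], [[-0.0244, 0.0042, -0.0342], [0, 0, 0], 30], [[-0.0244, 0.0042, -0.0342], [0, 0, 0], 30], [[-0.0244, 0.0042, -0.0342], [0, 0, 0], 30], [[0, 0, 0], [0, 0, 0], 30], [[0, 0, 0], [0, 0, 0], 30]]'

```text
clock: 8.6
eef_pos: [614.8, -251.1, 193.9]
tcp_rot: [3.141, -0.938, 1.488]
contact_force: [1.1, -0.0, -1.7]
opening: 0.524
```

Run:
```python
from h import *
delta([615,-245,52])
s=grab("scene");d=grab("side")
for n,f in(("sc",s),("sd",d)):
  x=-330 
  print(n,[b for b in blobs(f,"orange")[0] if b[0][0]<500],[b for b in blobs(f,"black")[0] if 20<b[1]<400])
cv2.imwrite("pics/c4.png",np.hstack([s["pixels"][120:360,200:500],d["pixels"][100:340,220:520]])[:,:,::-1])
```

```text
axes x,y,z [[0.049, 0.59, 0.806], [0.996, -0.084, 0.001], [0.068, 0.803, -0.592]] eef [ 614.8 -251.1  193.9] t 8.6 tool shift m [-0.1109 -0.0004  0.0888] q [-0.73  0.77  1.33  0.71  1.68 -0.81]
sc [([377.7, 181.8], 112), ([378.2, 194.2], 37), ([359.6, 226.1], 107), ([348.7, 241.0], 273), ([333.8, 264.1], 130), ([301.7, 273.3], 145), ([337.0, 274.9], 28)] [([169.9, 44.8], 46), ([390.6, 58.8], 28), ([363.5, 66.1], 41), ([45.7, 113.4], 87), ([378.3, 173.1], 129), ([365.3, 220.3], 75), ([608.9, 249.6], 42), ([333.7, 255.1], 193), ([302.1, 264.6], 285), ([626.3, 292.9], 72), ([599.2, 390.4], 42)]
sd [([305.1, 165.8], 80), ([305.9, 177.5], 57), ([343.7, 184.8], 69), ([412.4, 186.7], 34), ([355.8, 195.3], 176), ([381.3, 203.3], 77), ([380.4, 215.1], 47)] [([285.3, 62.8], 366), ([244.1, 103.1], 210), ([365.8, 112.5], 111), ([212.0, 134.6], 189), ([181.7, 135.0], 54), ([179.0, 167.3], 221), ([302.8, 156.8], 116), ([415.7, 178.6], 163), ([335.0, 184.8], 74), ([379.1, 193.7], 134), ([509.7, 211.6], 113), ([173.8, 223.1], 32), ([178.6, 285.9], 81), ([177.6, 292.9], 274), ([169.2, 317.9], 164)]
```

View pics/c4.png

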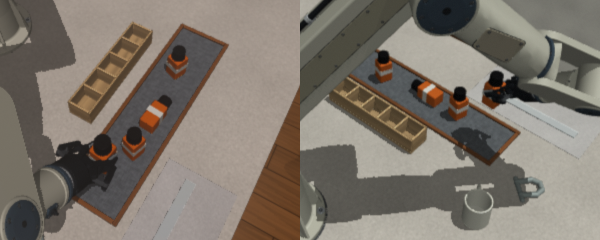

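Crop: canister A is held upright at the −y end of the lane, next to S2. Lowering it now.

Request:
play_rows --moves '[[[-0.0185, 0, 0.0148], [0, 0, 0], 30], [[-0.0185, 0, 0.0148], [0, 0, 0], 30], [[-0.0185, 0, 0.0148], [0, 0, 0], 30], [[-0.0185, 0, 0.0148], [0, 0, 0], 30], [[-0.0185, 0, 0.0148], [0, 0, 0], 30], [[-0.0168, 0, 0.0128], [0, 0, 0], 30], [[0, 0, 0], [0, 0, 0], 30], [[0, 0, 0], [0, 0, 0], 30]]'

```text
clock: 9.5
eef_pos: [614.2, -244.7, 52.5]
tcp_rot: [-3.14, -0.943, 1.485]
contact_force: [0.4, 0.0, -1.8]
opening: 0.537
```

Request:
play_rows --moves '[[[-0.0016, 0, 0.0012], [0, 0, 0], 30], [[-0.0016, 0, 0.0012], [0, 0, 0], 30], [[0, 0, 0], [0, 0, 0], 30], [[0, 0, 0], [0, 0, 0], 30]]'

```text
clock: 9.9
eef_pos: [614.4, -244.7, 49.9]
tcp_rot: [3.141, -0.942, 1.487]
contact_force: [-0.3, 0.2, -1.9]
opening: 0.529
```

Request:
play_rows --moves '[[[-0.0012, 0, 0.0009], [0, 0, 0], 30], [[-0.0012, 0, 0.0009], [0, 0, 0], 30], [[-0.0008, 0, 0.0006], [0, 0, 0], 30], [[0, 0, 0], [0, 0, 0], 30], [[0, 0, 0], [0, 0, 0], 30]]'

```text
clock: 10.4
eef_pos: [614.6, -244.9, 48.6]
tcp_rot: [3.139, -0.944, 1.489]
contact_force: [-3.6, -3.5, 12.8]
opening: 0.533
```

Request:
play_rows --moves '[[[0.0006, 0, -0.0005], [0, 0, 0], 55], [[0, 0, 0], [0, 0, 0], 65], [[0, 0, 0], [0, 0, 0], 75], [[0, 0, 0], [0, 0, 0], 100], [[0, 0, 0], [0, 0, 0], 100], [[0, 0, -0.03], [0, 0, 0], 100], [[0, 0, -0.045], [0, 0, 0], 100], [[0, 0, -0.045], [0, 0, 0], 100], [[0.03, 0, -0.03], [0, 0, 0], 100], [[0.04, 0, -0.03], [0, 0, 0], 100], [[0.04, 0, -0.03], [0, 0, 0], 100], [[0.04, 0, -0.03], [0, -0.131, 0], 100]]'

```text
clock: 11.6
eef_pos: [603.9, -351.2, 306.1]
tcp_rot: [-3.133, -0.814, 1.477]
contact_force: [0.5, -0.7, -1.2]
opening: 1.002
```

Run:
```python
from h import *
s=grab("scene");d=grab("side")
B=[[b for b in blobs(f,"black")[0] if 40<b[1]<400 and 200<b[0][0]<460 and 140<b[0][1]<330] for f in(s,d)]
print(B)
cv2.imwrite("pics/c5.png",np.hstack([s["pixels"][120:360,200:500],d["pixels"][100:340,220:520]])[:,:,::-1])
delta([625,80,230])
```

```text
[[([377.8, 176.4], 53), ([365.1, 220.1], 54), ([333.8, 255.3], 173), ([305.4, 288.7], 192)], [([302.8, 156.8], 116), ([335.1, 184.7], 73), ([379.1, 193.7], 134), ([407.4, 213.3], 147)]]
axes x,y,z [[0.047, 0.696, 0.716], [0.996, -0.082, 0.014], [0.069, 0.713, -0.698]] eef [ 608.2 -351.   320.2] t 11.7 tool shift m [ 0.2362 -0.02    0.3715] q [-0.8   0.7   1.1   0.61  1.87 -0.7 ]
```

View pics/c5.png

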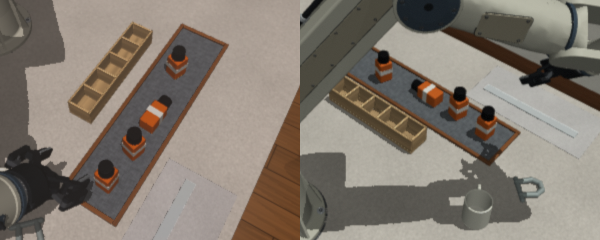

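Request:
play_rows --moves '[[[0.035, 0, 0], [0, -0.116, 0], 100], [[0.04, 0, 0], [0, -0.116, 0], 100], [[0.04, 0, 0.01], [0, -0.116, 0], 100], [[0.04, 0, 0.01], [0, -0.116, 0], 100], [[0.04, 0, 0.01], [0, -0.116, 0], 100], [[0.04, 0, 0.01], [0, -0.116, 0], 100], [[0.04, 0, 0.01], [0, -0.116, -0.09], 100], [[0.04, 0, 0.01], [0, 0, 0], 100], [[0.04, 0, 0], [0, 0, 0], 100], [[0.04, 0, 0], [0, 0, 0], 100], [[0.04, 0, 0], [0, 0, 0], 100], [[0, 0, 0], [0, 0, 0], 100], [[0, 0, 0], [0, 0, 0], 100]]'

```text
clock: 13.0
eef_pos: [625.9, 67.0, 370.2]
tcp_rot: [3.137, 0.001, 1.579]
contact_force: [-0.2, -1.0, -0.4]
opening: 1.001
```

```bash
python3 -c "
from h import *
delta([605,90,300])"
```

```text
axes x,y,z [[-0.008, 1.0, -0.001], [1.0, 0.008, 0.005], [0.005, -0.001, -1.0]] eef [625.9  67.  370.2] t 13.0 tool shift m [ 0.0233 -0.0211  0.0701] q [ 0.11  0.26  1.45 -0.    1.42  0.1 ]
```

Request:
play_rows --moves '[[[0.023, -0.01, 0.045], [0, 0, 0], 100], [[0, -0.01, 0.045], [0, 0, 0], 100], [[0, 0, 0.02], [0, 0, 0], 100], [[0, 0, 0], [0, 0, 0], 100], [[0, 0, 0], [0, 0, 0], 100]]'

```text
clock: 13.5
eef_pos: [607.5, 87.2, 262.4]
tcp_rot: [3.136, 0.001, 1.575]
contact_force: [0.4, -0.4, 0.4]
opening: 0.998
```

Run:
```python
from h import *
f=grab("wrist","w6.png");print(sense()["eef_pos"],proj(f,(602,159.5,83)))
for b in blobs(f,"orange",60)[0]: print("o",b,ray(f,b[0],83).round())
for b in blobs(f,"black",60)[0]: print("k",b,ray(f,b[0],115).round())
u,v=proj(f,(602,159.5,83)).astype(int)
cv2.imwrite("pics/w6c.png",cv2.resize(f["pixels"][max(0,v-100):v+100,u-130:u+130,::-1],None,fx=3,fy=3,interpolation=cv2.INTER_CUBIC));print(u-130,max(0,v-100))
```

```text
[608.03172247  87.41996819 263.18314888] [311.49403457 117.18037007]
o ([255.8, 24.6], 277) [548. 246.  83.]
o ([379.1, 160.4], 1533) [677. 114.  83.]
o ([317.3, 107.6], 263) [608. 169.  83.]
o ([293.0, 131.7], 103) [582. 144.  83.]
o ([263.8, 228.0], 877) [545.  34.  83.]
o ([320.9, 143.7], 112) [612. 132.  83.]
o ([331.3, 245.1], 608) [625.  12.  83.]
o ([328.3, 278.8], 625) [622. -34.  83.]
o ([332.3, 309.7], 222) [628. -79.  83.]
o ([332.0, 334.7], 473) [ 629. -118.   83.]
k ([312.5, 123.4], 1080) [604. 154. 115.]
k ([333.1, 221.1], 672) [625.  54. 115.]
k ([321.5, 354.8], 40995) [ 614. -120.  115.]
181 17
```

View pics/w6c.png

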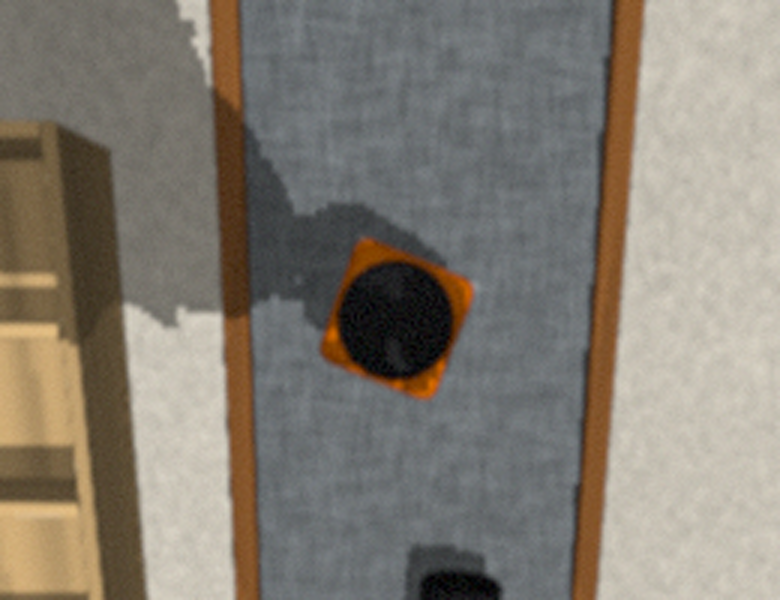

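Crop: S1 stands with body corners at (362,240), (473,288), (432,398) and (322,350) in zoomed pixels, so it is yawed about −23°. I will move it to the +y end first, to make room for righting B.

```bash
cat >> h.py <<'E'
def standing(f,xy,ztop=83,lidz=115):
    """centre and yaw(deg, mod 90) of a standing canister near xy from orange+black pixels"""
    h=cv2.cvtColor(f["pixels"],cv2.COLOR_RGB2HSV)
    m=cv2.inRange(h,(3,170,60),(16,255,255))
    u,v=proj(f,(xy[0],xy[1],ztop));w=np.zeros_like(m);cv2.circle(w,(int(u),int(v)),38,255,-1);m&=w
    ys,xs=np.where(m);P=np.array([ray(f,(x,y),ztop)[:2] for x,y in zip(xs,ys)],np.float32)
    c,sz,a=cv2.minAreaRect(P);k=cv2.inRange(h,(0,0,0),(180,255,45))&w
    n,l,s,ce=cv2.connectedComponentsWithStats(k);i=1+np.argmax(s[1:,4])
    return np.round(c,1),np.round(sz,1),round(a,1),"lid",ray(f,ce[i],lidz)[:2].round(1),s[i,4]
E
python3 - <<'E'
from h import *
f=grab("wrist")
o=np.array([181,17])
P=[ray(f,np.array(p)/3+o,83)[:2] for p in((362,240),(473,288),(432,398),(322,350))]
print(np.round(P,1),np.mean(P,0)); print(standing(f,(603,157)))
E
```

```text
[[592.7 179.9]
 [631.6 164.1]
 [617.6 125.8]
 [577.9 142.7]] [604.93498085 153.11021273]
(array([603.1, 153.2]), array([43.9, 44. ]), 69.0, 'lid', array([603.6, 153.7]), np.int32(1118))
```

Request:
play_rows --moves '[[[0.035, -0.002, 0.02], [0, 0, 0], 100], [[0.031, -0.002, 0.02], [0, 0, 0], 100], [[0, 0, 0.02], [0, 0, 0.127], 100], [[0, 0, 0.02], [0, 0, 0.127], 100], [[0, 0, 0.02], [0, 0, 0.127], 100], [[0, 0, 0], [0, 0, 0], 100], [[0, 0, 0], [0, 0, 0], 100]]'

```text
clock: 14.3
eef_pos: [604.0, 154.0, 162.8]
tcp_rot: [3.135, -0.002, 1.199]
contact_force: [-0.1, -0.1, 1.0]
opening: 1.0
```

```bash
python3 -c "
from h import *
delta([604,153.3,51])"
```

```text
axes x,y,z [[0.363, 0.932, 0.002], [0.932, -0.363, 0.006], [0.007, -0.001, -1.0]] eef [604.  154.  162.8] t 14.3 tool shift m [-0.0008 -0.0004  0.1118] q [ 0.25  0.42  1.7  -0.    1.02  0.62]
```

Request:
play_rows --moves '[[[-0.001, 0, 0.03], [0, 0, 0], 100], [[0, 0, 0.03], [0, 0, 0], 100], [[0, 0, 0.03], [0, 0, 0], 100], [[0, 0, 0.022], [0, 0, 0], 100], [[0, 0, 0], [0, 0, 0], 100], [[0, 0, 0], [0, 0, 0], 70], [[0, 0, 0], [0, 0, 0], 30], [[0, 0, 0], [0, 0, 0], 30], [[0, 0, 0], [0, 0, 0], 30], [[0, 0, 0], [0, 0, 0], 30], [[0, 0, 0], [0, 0, 0], 30]]'

```text
clock: 15.4
eef_pos: [604.4, 153.4, 51.6]
tcp_rot: [3.134, -0.002, 1.196]
contact_force: [-1.3, -0.6, 7.5]
opening: 0.528
```

Request:
play_rows --moves '[[[0, 0, -0.015], [0, 0, 0], 30], [[0, 0, -0.015], [0, 0, -0.127], 30], [[0, 0, 0], [0, 0, -0.127], 30], [[0, 0, 0], [0, 0, -0.127], 30], [[0.04, 0.002, 0], [0, 0, 0], 30], [[0.04, 0.002, 0], [0, 0, 0], 30], [[0.04, 0.002, 0], [0, 0, 0], 30], [[0, 0, 0], [0, 0, 0], 30], [[0, 0, 0.014], [0, 0, 0], 30], [[0, 0, 0.013], [0, 0, 0], 30], [[0, 0, 0], [0, 0, 0], 30], [[0, 0, 0], [0, 0, 0], 30]]'

```text
clock: 16.6
eef_pos: [607.9, 271.5, 51.2]
tcp_rot: [3.138, 0.002, 1.575]
contact_force: [-0.1, -0.4, -3.3]
opening: 0.524
```

Request:
play_rows --moves '[[[0, 0, 0.001], [0, 0, 0], 30], [[0, 0, 0.001], [0, 0, 0], 30], [[0, 0, 0], [0, 0, 0], 30], [[0, 0, 0], [0, 0, 0], 30]]'

```text
clock: 17.0
eef_pos: [608.2, 271.9, 50.9]
tcp_rot: [3.138, 0.002, 1.576]
contact_force: [-3.3, -3.2, 7.4]
opening: 0.522
```

Request:
play_rows --moves '[[[0, 0, 0], [0, 0, 0], 55], [[0, 0, 0], [0, 0, 0], 65], [[0, 0, 0], [0, 0, 0], 100], [[0, 0, 0], [0, 0, 0], 100], [[0, 0, -0.03], [0, 0, 0], 100], [[0, 0, -0.04], [0, 0, 0], 100], [[0, 0, -0.04], [0, 0, 0], 100], [[-0.045, 0.005, 0], [0, 0, 0.075], 100], [[-0.045, 0.005, 0], [0, 0, 0], 100], [[-0.045, 0.005, 0], [0, 0, 0], 100], [[-0.045, 0.005, 0], [0, 0, 0], 100], [[-0.045, 0.005, 0], [0, -0.105, 0], 100], [[0, 0, 0], [0, -0.105, 0], 100], [[0, 0, 0], [0, -0.105, 0], 100], [[0, 0, 0], [0, -0.105, 0], 100], [[0, 0, 0], [0, -0.105, 0], 100], [[0, 0, 0], [0, -0.105, 0], 100], [[0, 0, 0], [0, 0, 0], 100], [[0, 0, 0], [0, 0, 0], 100]]'

```text
clock: 18.9
eef_pos: [620.6, 47.8, 160.0]
tcp_rot: [3.137, 0.629, 1.5]
contact_force: [-0.5, -0.5, 0.6]
opening: 0.998
```

Run:
```python
from h import *
s=grab("scene");d=grab("side")
B=[[b for b in blobs(f,"black")[0] if 30<b[1]<400 and 200<b[0][0]<460 and 140<b[0][1]<330] for f in(s,d)]
print(B)
delta([626.5,-22,11])
cv2.imwrite("pics/c7.png",np.hstack([s["pixels"][120:360,200:500],d["pixels"][100:340,220:520]])[:,:,::-1])
f=grab("wrist");print([ (b,ray(f,b[0],38).round()) for b in blobs(f,"black",60)[0]],[ (b,ray(f,b[0],49).round()) for b in blobs(f,"orange",100)[0]])
```

```text
[[([365.1, 220.2], 79), ([333.8, 255.2], 188), ([305.5, 288.6], 193)], [([278.7, 141.6], 108), ([335.1, 184.9], 77), ([379.1, 193.7], 135), ([407.3, 213.5], 151)]]
axes x,y,z [[0.06, 0.807, -0.588], [0.998, -0.07, 0.006], [-0.036, -0.587, -0.809]] eef [620.9  46.8 161.1] t 19.0 tool shift m [0.0331 0.0096 0.1615] q [ 0.37  0.58  1.61 -0.59  1.3   0.7 ]
[(([329.3, 131.4], 1965), array([631.,  32.,  38.])), (([322.5, 355.2], 39022), array([ 569., -911.,   38.])), (([331.5, 295.3], 1483), array([ 619., -346.,   38.]))] [(([406.3, 59.9], 896), array([682.,  94.,  49.])), (([223.9, 129.1], 1093), array([549.,  49.,  49.])), (([389.7, 149.1], 213), array([681.,  19.,  49.])), (([327.7, 167.4], 1285), array([628.,   1.,  49.])), (([376.0, 222.9], 384), array([679., -92.,  49.])), (([329.7, 213.2], 1342), array([627., -69.,  49.])), (([275.4, 261.0], 110), array([ 547., -177.,   49.])), (([333.3, 257.8], 920), array([ 628., -174.,   49.]))]
```

View pics/c7.png

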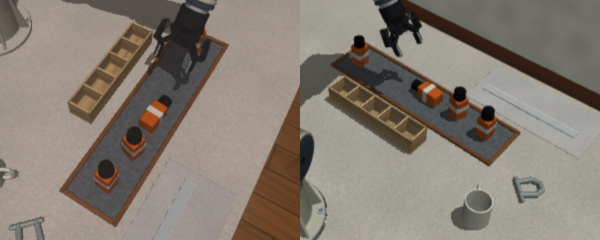

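Request:
play_rows --moves '[[[0.033, 0.009, 0], [0, 0, 0], 100], [[0, 0, 0.035], [0, 0, 0], 100], [[0, 0, 0.035], [0, 0, 0], 100], [[0, 0, 0.035], [0, 0, 0], 100], [[0, 0, 0.035], [0, 0, 0], 100], [[0, 0, 0.02], [0, 0, 0], 100], [[0, 0, 0], [0, 0, 0], 100], [[0, 0, 0], [0, 0, 0], 70], [[0, 0, 0], [0, 0, 0], 30], [[0, 0, 0], [0, 0, 0], 30], [[0, 0, 0], [0, 0, 0], 30], [[0, 0, 0], [0, 0, 0], 30], [[0, 0, 0], [0, 0, 0], 30]]'

```text
clock: 20.35
eef_pos: [627.0, -20.2, 13.7]
tcp_rot: [3.132, 0.631, 1.497]
contact_force: [-0.5, 2.1, 5.6]
opening: 0.529
```

Request:
play_rows --moves '[[[-0.026, 0, -0.036], [0, 0, 0], 30], [[-0.026, 0, -0.036], [0, 0, 0], 30], [[-0.026, 0, -0.036], [0, 0, 0], 30], [[-0.026, 0, -0.036], [0, 0, 0], 30], [[0, 0, 0], [0, 0.131, 0], 30], [[0, 0, 0], [0, 0.131, 0], 30], [[0, 0, 0], [0, 0.131, 0], 30], [[0, 0, 0], [0, 0.131, 0], 30], [[0, 0, 0], [0, 0.131, 0], 30], [[0, 0, 0], [0, 0.131, 0], 30], [[0, 0, 0], [0, 0.131, 0], 30], [[0, 0, 0], [0, 0.131, 0], 30], [[0, 0, 0], [0, 0.131, 0], 30], [[0, 0, 0], [0, 0.131, 0], 30], [[0, 0, 0], [0, 0.131, 0], 30], [[0, 0, 0], [0, 0.131, 0], 30], [[0.023, -0.003, 0.031], [0, 0, 0], 30], [[0.023, -0.003, 0.031], [0, 0, 0], 30], [[0.023, -0.003, 0.031], [0, 0, 0], 30], [[0, 0, 0], [0, 0, 0], 30]]'

```text
clock: 22.35
eef_pos: [622.6, 100.4, 191.0]
tcp_rot: [3.134, -0.942, 1.512]
contact_force: [-0.4, 0.0, -1.4]
opening: 0.532
```

```bash
python3 -c "
from h import *
delta([620,95,58]);print(sense()['opening'])"
```

```text
axes x,y,z [[0.034, 0.587, 0.809], [0.998, -0.065, 0.005], [0.055, 0.807, -0.588]] eef [622.6 100.4 191. ] t 22.35 tool shift m [-0.1108 -0.0029  0.0738] q [-0.29  0.57  1.75  0.96  1.29 -0.74]
0.5316123639890084
```

Request:
play_rows --moves '[[[-0.0215, 0, 0.0156], [0, 0, 0], 30], [[-0.0215, 0, 0.0156], [0, 0, 0], 30], [[-0.0215, 0, 0.0156], [0, 0, 0], 30], [[-0.0215, 0, 0.0156], [0, 0, 0], 30], [[-0.0215, 0, 0.0156], [0, 0, 0], 30], [[0, 0, 0], [0, 0, 0], 30], [[-0.0016, 0, 0.0012], [0, 0, 0], 30], [[0, 0, 0], [0, 0, 0], 30], [[0, 0, 0], [0, 0, 0], 30]]'

```text
clock: 23.25
eef_pos: [625.0, 95.8, 56.7]
tcp_rot: [3.131, -0.941, 1.511]
contact_force: [-0.1, 0.3, -2.9]
opening: 0.529
```

Request:
play_rows --moves '[[[-0.0016, 0, 0.0012], [0, 0, 0], 30], [[0, 0, 0], [0, 0, 0], 30], [[-0.0016, 0, 0.0012], [0, 0, 0], 30], [[0, 0, 0], [0, 0, 0], 30], [[0, 0, 0], [0, 0, 0], 30]]'

```text
clock: 23.75
eef_pos: [625.3, 95.9, 54.3]
tcp_rot: [3.13, -0.944, 1.511]
contact_force: [-2.7, -4.6, 13.6]
opening: 0.533
```

Request:
play_rows --moves '[[[0.0008, 0, -0.0006], [0, 0, 0], 55], [[0, 0, 0], [0, 0, 0], 65], [[0, 0, 0], [0, 0, 0], 75], [[0, 0, 0], [0, 0, 0], 100], [[0, 0, 0], [0, 0, 0], 100], [[0, 0, -0.03], [0, 0, 0], 100], [[0, 0, -0.045], [0, 0, 0], 100], [[0, 0, -0.045], [0, 0, 0], 100], [[0.03, 0, -0.03], [0, 0, 0], 100], [[0.04, 0, -0.03], [0, 0, 0], 100], [[0.04, 0, -0.02], [0, -0.118, 0], 100], [[0, 0, -0.02], [0, -0.118, 0], 100], [[0, 0, 0], [0, -0.118, 0], 100], [[0, 0, 0], [0, -0.118, 0], 100], [[0, 0, 0], [0, -0.118, 0], 100], [[0, 0, 0], [0, -0.118, 0], 100], [[0, 0, 0], [0, -0.118, 0], 100], [[0, 0, 0], [0, -0.118, -0.06], 100], [[0, 0, 0], [0, 0, 0], 100], [[0, 0, 0], [0, 0, 0], 100]]'

```text
clock: 25.75
eef_pos: [615.5, -14.2, 272.9]
tcp_rot: [3.134, 0.001, 1.562]
contact_force: [-0.0, -0.0, -0.5]
opening: 0.999
```

Run:
```python
from h import *
s=grab("scene");d=grab("side");f=grab("wrist")
cv2.imwrite("pics/c8.png",np.vstack([np.hstack([s["pixels"][120:360,200:500],d["pixels"][100:340,220:520]]),cv2.resize(f["pixels"],(600,375))])[:,:,::-1][:600])
delta([620,-100,300])
B=[[b for b in blobs(g,"black")[0] if 30<b[1]<400 and 200<b[0][0]<460 and 130<b[0][1]<330] for g in(s,d)]
print(B); print([ray(s,b[0],101)[:2].round() for b in B[0]],[ray(d,b[0],101)[:2].round() for b in B[1]])
```

```text
axes x,y,z [[0.011, 1.0, -0.002], [1.0, -0.011, 0.008], [0.008, -0.002, -1.0]] eef [615.5 -16.1 272.7] t 25.9 tool shift m [-0.0839  0.0056 -0.0271] q [-0.03  0.3   1.62 -0.    1.22 -0.02]
[[([397.2, 148.5], 133), ([373.9, 193.0], 165), ([333.8, 255.1], 192), ([305.6, 288.7], 191)], [([278.8, 141.6], 104), ([323.2, 162.9], 120), ([379.1, 193.7], 136), ([407.4, 213.4], 149), ([211.2, 281.4], 212), ([210.8, 273.0], 50)]]
[array([609., 267.]), array([625.,  81.]), array([ 628., -145.]), array([ 616., -259.])] [array([602., 268.]), array([618.,  80.]), array([ 621., -146.]), array([ 608., -260.]), array([55., -3.]), array([73., 19.])]
```

View pics/c8.png

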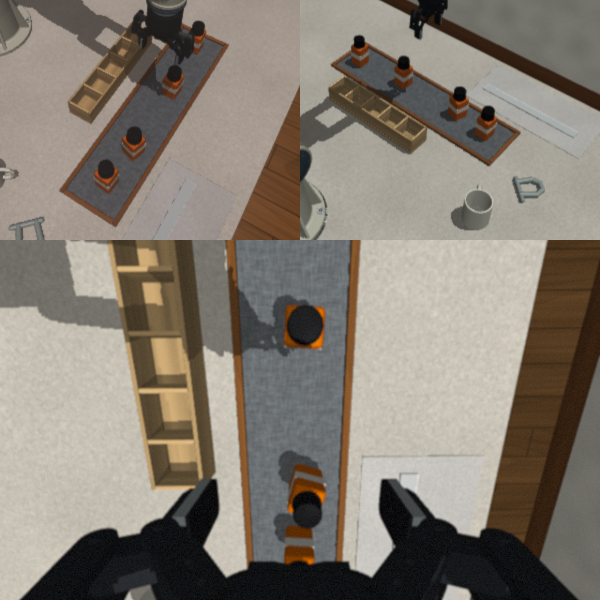

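All four stand, released, inside the lane. Next, the crate pose.

Request:
play_rows --moves '[[[-0.01, -0.036, -0.02], [0, 0, 0], 100], [[-0.01, -0.036, -0.02], [0, 0, 0], 100], [[-0.01, -0.036, -0.02], [0, 0, 0], 100], [[-0.01, -0.036, -0.02], [0, 0, 0], 100], [[0, 0, 0], [0, 0, 0], 100], [[0, 0, 0], [0, 0, 0], 100]]'

```text
clock: 26.5
eef_pos: [470.7, -54.6, 352.7]
tcp_rot: [3.131, 0.003, 1.559]
contact_force: [0.0, 0.8, -1.0]
opening: 1.001
```

Run:
```python
from h import *
f=grab("wrist","w9.png");print(sense()["eef_pos"])
print(standing(f,(622,80.5)),standing(f,(606,267)))
```

```text
[471.06479877 -54.27124448 351.95502241]Traceback (most recent call last):
  File "<stdin>", line 3, in <module>
  File "h.py", line 45, in standing
    c,sz,a=cv2.minAreaRect(P);k=cv2.inRange(h,(0,0,0),(180,255,45))&w
           ~~~~~~~~~~~~~~~^^^
cv2.error: OpenCV(4.12.0) /io/opencv/modules/imgproc/src/convhull.cpp:143: error: (-215:Assertion failed) total >= 0 && (depth == CV_32F || depth == CV_32S) in function 'convexHull'
```

View pics/w9.png

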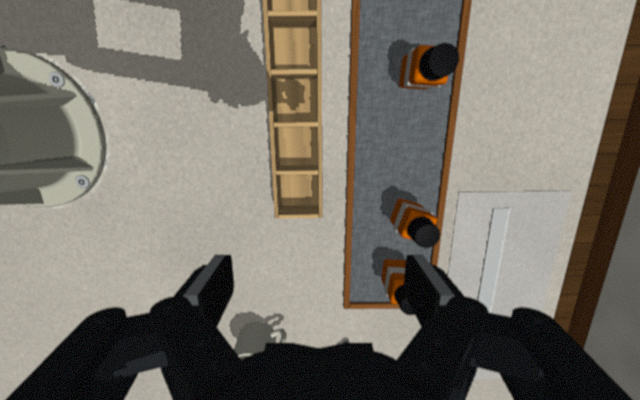

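Run:
```python
from h import *
f=grab("wrist")
r=lambda p,z=60:ray(f,p,z)[:2].round(1).tolist()
print("cam",(-f["R"].T@f["t"].ravel()).round())
print("ends",r((277,215)),r((321,215)))
for v,a,b in((172,274,321),(124,272,320),(72,268,319.5),(11,264,319)): print(v,r((a,v)),r((b,v)))
# column profile through cells
g=cv2.cvtColor(f["pixels"],cv2.COLOR_RGB2GRAY)
print("col297",[ (v,int(g[v,292:304].mean())) for v in range(0,222)if v in range(5,18) or v in range(66,78) or v in range(119,129) or v in range(167,177) or v>208])
print("row150",[(u,int(g[145:155,u].mean())) for u in list(range(262,282))+list(range(310,330))])
print("row40",[(u,int(g[35:45,u].mean())) for u in list(range(256,278))+list(range(310,330))])
```

```text
cam [472.  17. 494.]
ends [408.8, -128.6] [478.0, -129.7]
172 [407.9, -60.3] [478.7, -61.2]
124 [408.9, 9.4] [477.9, 8.5]
72 [407.4, 78.0] [477.9, 77.2]
11 [406.7, 150.6] [478.1, 150.0]
col297 [(5, 151), (6, 150), (7, 150), (8, 149), (9, 148), (10, 149), (11, 156), (12, 167), (13, 172), (14, 165), (15, 140), (16, 101), (17, 76), (66, 84), (67, 83), (68, 93), (69, 122), (70, 152), (71, 168), (72, 170), (73, 157), (74, 123), (75, 86), (76, 71), (77, 70), (119, 81), (120, 80), (121, 85), (122, 110), (123, 146), (124, 167), (125, 168), (126, 154), (127, 144), (128, 142), (167, 65), (168, 66), (169, 70), (170, 98), (171, 140), (172, 167), (173, 168), (174, 153), (175, 144), (176, 146), (209, 66), (210, 66), (211, 70), (212, 67), (213, 68), (214, 95), (215, 140), (216, 168), (217, 171), (218, 168), (219, 169), (220, 172), (221, 173)]
row150 [(262, 172), (263, 174), (264, 172), (265, 173), (266, 174), (267, 166), (268, 139), (269, 109), (270, 111), (271, 139), (272, 148), (273, 145), (274, 126), (275, 87), (276, 63), (277, 64), (278, 83), (279, 116), (280, 139), (281, 146), (310, 133), (311, 104), (312, 84), (313, 85), (314, 87), (315, 85), (316, 83), (317, 90), (318, 111), (319, 138), (320, 148), (321, 146), (322, 153), (323, 169), (324, 176), (325, 174), (326, 173), (327, 174), (328, 174), (329, 174)]
row40 [(256, 176), (257, 177), (258, 175), (259, 177), (260, 178), (261, 169), (262, 140), (263, 108), (264, 109), (265, 137), (266, 148), (267, 147), (268, 134), (269, 92), (270, 64), (271, 60), (272, 62), (273, 91), (274, 130), (275, 153), (276, 158), (277, 158), (310, 88), (311, 84), (312, 86), (313, 87), (314, 86), (315, 85), (316, 89), (317, 107), (318, 137), (319, 147), (320, 146), (321, 154), (322, 169), (323, 175), (324, 175), (325, 174), (326, 174), (327, 176), (328, 176), (329, 173)]
```

Crate: dividers at rows 172, 124, 72 and 12 give centre (443.3, 43.7), yaw about 0. Next is B.

Request:
play_rows --moves '[[[0.012, 0.036, 0.02], [0, 0, 0], 100], [[0.012, 0.036, 0.02], [0, 0, 0], 100], [[0.012, 0.036, 0.02], [0, 0, 0], 100], [[0.012, 0.036, 0.02], [0, 0, 0], 100], [[0, 0, 0], [0, 0, 0], 100], [[0, 0, 0], [0, 0, 0], 100]]'

```text
clock: 27.2
eef_pos: [616.0, -6.8, 270.5]
tcp_rot: [3.137, 0.003, 1.562]
contact_force: [-0.8, 0.1, -0.4]
opening: 1.0
```

Run:
```python
from h import *
f=grab("wrist")
for p in((622,80.5),(606,267)):
  try:print(standing(f,p))
  except Exception as e:print("none")
delta([622,80.5,120])
```

```text
(array([625.5,  81.8]), array([44.3, 44. ]), 86.0, 'lid', array([624.9,  81.5]), np.int32(1153))
none
axes x,y,z [[0.009, 1.0, -0.003], [1.0, -0.009, 0.006], [0.006, -0.003, -1.0]] eef [615.6  -7.2 271.7] t 27.25 tool shift m [0.0883 0.0047 0.1515] q [-0.01  0.3   1.62 -0.    1.22 -0.  ]
```

Request:
play_rows --moves '[[[0.044, 0.005, 0.03], [0, 0, 0.06], 100], [[0.0445, 0.003, 0.03], [0, 0, 0], 100], [[0, 0, 0.03], [0, 0, 0], 100], [[0, 0, 0.03], [0, 0, 0], 100], [[0, 0, 0], [0, 0, 0], 100], [[0, 0, 0], [0, 0, 0], 100]]'

```text
clock: 27.85
eef_pos: [627.5, 74.1, 158.1]
tcp_rot: [3.133, 0.003, 1.501]
contact_force: [0.2, -0.4, -0.1]
opening: 1.001
```

```bash
python3 -c "
from h import *
delta([625,81.7,55])"
```

```text
axes x,y,z [[0.07, 0.998, -0.003], [0.998, -0.07, 0.009], [0.009, -0.003, -1.0]] eef [627.5  74.1 158.1] t 27.85 tool shift m [ 0.0077 -0.004   0.103 ] q [ 0.12  0.43  1.69 -0.01  1.01  0.19]
```

Request:
play_rows --moves '[[[0.0075, -0.004, 0.01], [0, 0, 0], 100], [[0, 0, 0.03], [0, 0, 0], 100], [[0, 0, 0.03], [0, 0, 0], 100], [[0, 0, 0.033], [0, 0, 0], 100], [[0, 0, 0], [0, 0, 0], 100], [[0, 0, 0], [0, 0, 0], 70], [[0, 0, 0], [0, 0, 0], 30], [[0, 0, 0], [0, 0, 0], 30], [[0, 0, 0], [0, 0, 0], 30], [[0, 0, 0], [0, 0, 0], 30], [[0, 0, 0], [0, 0, 0], 30], [[0, 0, -0.03], [0, 0, 0], 30], [[0, 0, -0.03], [0, 0, 0], 30], [[0, 0, -0.03], [0, 0, -0.06], 30], [[0, 0, -0.03], [0, 0, 0], 30], [[0, 0, 0], [0, 0, 0], 30], [[0, 0, 0], [0, 0, 0], 30]]'

```text
clock: 29.55
eef_pos: [624.4, 82.4, 175.3]
tcp_rot: [3.131, 0.003, 1.561]
contact_force: [-0.3, 0.2, -3.0]
opening: 0.525
```

```bash
python3 -c "
from h import *
delta([443.3,113.7,180]); print(sense()['opening'])"
```

```text
axes x,y,z [[0.01, 1.0, -0.003], [1.0, -0.01, 0.011], [0.011, -0.003, -1.0]] eef [624.4  82.4 175.3] t 29.55 tool shift m [ 0.0296 -0.1814 -0.0068] q [ 0.13  0.41  1.68 -0.01  1.04  0.14]
0.5245406539449582
```

Request:
play_rows --moves '[[[0.006, -0.036, 0], [0, 0, 0], 30], [[0.006, -0.036, 0], [0, 0, 0], 30], [[0.006, -0.036, 0], [0, 0, 0], 30], [[0.006, -0.036, 0], [0, 0, 0], 30], [[0.0056, -0.0374, 0], [0, 0, -0.01], 30], [[0, 0, 0], [0, 0, 0], 30], [[0, 0, 0], [0, 0, 0], 30], [[0, 0, 0], [0, 0, 0], 30]]'

```text
clock: 30.35
eef_pos: [443.6, 113.6, 172.1]
tcp_rot: [3.133, 0.003, 1.571]
contact_force: [-0.3, -0.4, -1.7]
opening: 0.527
```

Run:
```python
from h import *
delta([443.3,113.7,75])
s=grab("scene");d=grab("side");f=grab("wrist","w10.png")
z=lambda im,a,b,c,e:cv2.resize(im[a:b,c:e],(400,300))
cv2.imwrite("pics/c10.png",np.vstack([np.hstack([z(s["pixels"],120,255,250,430),z(d["pixels"],135,255,230,390)]),cv2.resize(f["pixels"],(800,500))[:300]])[:,:,::-1])
```

```text
axes x,y,z [[-0.001, 1.0, -0.003], [1.0, 0.001, 0.009], [0.009, -0.003, -1.0]] eef [443.6 113.6 172.1] t 30.35 tool shift m [ 0.0004 -0.0012  0.0971] q [ 0.25  0.16  2.04 -0.01  0.93  0.26]
```

View pics/c10.png

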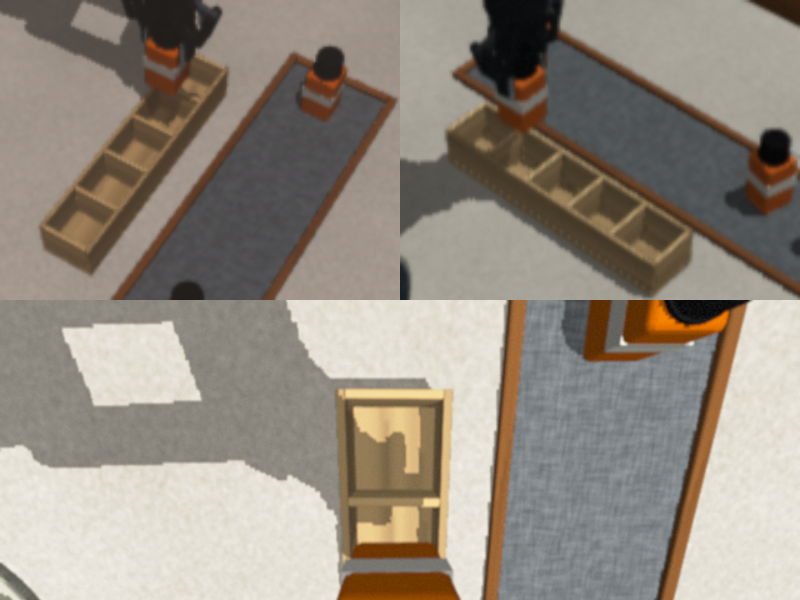

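Request:
play_rows --moves '[[[0, -0.001, 0.025], [0, 0, 0], 30], [[0, 0, 0.025], [0, 0, 0], 30], [[0, 0, 0.02], [0, 0, 0], 30], [[0, 0, 0.02], [0, 0, 0], 30], [[0, 0, 0.01], [0, 0, 0], 30], [[0, 0, 0.007], [0, 0, 0], 30], [[0, 0, 0], [0, 0, 0], 30], [[0, 0, 0], [0, 0, 0], 30]]'

```text
clock: 31.3
eef_pos: [443.3, 113.3, 65.7]
tcp_rot: [3.132, 0.003, 1.571]
contact_force: [0.1, 0.6, -2.1]
opening: 0.527
```

Request:
play_rows --moves '[[[0, 0, 0.004], [0, 0, 0], 30], [[0, 0, 0.002], [0, 0, 0], 30], [[0, 0, 0.0015], [0, 0, 0], 30], [[0, 0, 0], [0, 0, 0], 30], [[0, 0, 0], [0, 0, 0], 30]]'

```text
clock: 31.8
eef_pos: [443.2, 113.3, 59.3]
tcp_rot: [3.132, 0.003, 1.572]
contact_force: [-6.3, -1.4, 23.2]
opening: 0.525
```

Request:
play_rows --moves '[[[0, 0, -0.001], [0, 0, 0], 50], [[0, 0, 0], [0, 0, 0], 60], [[0, 0, 0], [0, 0, 0], 100], [[0, 0, 0], [0, 0, 0], 100], [[0, 0, -0.03], [0, 0, 0], 100], [[0, 0, -0.04], [0, 0, 0], 100], [[0, 0, -0.04], [0, 0, 0], 100], [[0.02, 0.04, -0.02], [0, 0, 0], 100], [[0.02, 0.04, -0.02], [0, 0, 0], 100], [[0.02, 0.04, -0.02], [0, 0, 0], 100], [[0.02, 0.04, -0.02], [0, 0, 0], 100], [[0, 0, 0], [0, 0, 0], 100], [[0, 0, 0], [0, 0, 0], 100]]'

```text
clock: 33.1
eef_pos: [601.4, 194.2, 249.2]
tcp_rot: [3.134, 0.004, 1.572]
contact_force: [-1.0, -0.4, 0.1]
opening: 0.997
```

Run:
```python
from h import *
f=grab("wrist","w11.png");s=grab("scene")
print(standing(f,(606,268)));delta([606,268,55])
u,v=proj(f,(443,160,60)).astype(int);print(u,v,proj(f,(443.3,221.7,60)),proj(f,(478,221.7,60)),proj(f,(443.3,148.7,60)))
cv2.imwrite("pics/c11.png",np.hstack([cv2.resize(s["pixels"][120:255,250:430],(400,300)),cv2.resize(f["pixels"],(400,250)) if 0 else cv2.resize(f["pixels"][0:300],(400,300))])[:,:,::-1])
```

```text
(array([609. , 271.2]), array([43.9, 43.3]), 0.0, 'lid', array([608.4, 270.6]), np.int32(1265))
axes x,y,z [[-0.001, 1.0, -0.004], [1.0, 0.001, 0.006], [0.006, -0.004, -1.0]] eef [599.7 193.4 248.6] t 33.2 tool shift m [0.0755 0.0052 0.1933] q [ 0.31  0.34  1.61 -0.01  1.19  0.31]
183 210 [176.38214023 158.13609458] [207.14287993 158.11710001] [184.91601631 219.01378334]
```

View pics/c11.png

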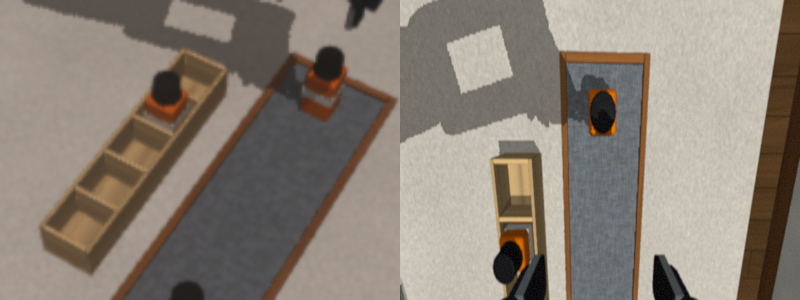

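B sits in cell 4 and the crate's end wall is at v≈158, as predicted. Taking S1 next.

Request:
play_rows --moves '[[[0.038, 0.004, 0.03], [0, 0, 0], 100], [[0.039, 0.004, 0.03], [0, 0, 0], 100], [[0, 0, 0.03], [0, 0, 0], 100], [[0, 0, 0], [0, 0, 0], 100], [[0, 0, 0], [0, 0, 0], 100]]'

```text
clock: 33.7
eef_pos: [608.8, 269.7, 159.4]
tcp_rot: [3.135, 0.005, 1.571]
contact_force: [-0.2, -0.3, 0.5]
opening: 0.997
```

```bash
python3 -c "
from h import *
delta([608.7,271,55])"
```

```text
axes x,y,z [[-0.0, 1.0, -0.005], [1.0, 0.0, 0.006], [0.006, -0.005, -1.0]] eef [608.8 269.7 159.4] t 33.7 tool shift m [ 0.0018 -0.0007  0.1044] q [ 0.42  0.48  1.61 -0.01  1.05  0.42]
```

Request:
play_rows --moves '[[[0.002, 0, 0.02], [0, 0, 0], 100], [[0, 0, 0.03], [0, 0, 0], 100], [[0, 0, 0.03], [0, 0, 0], 100], [[0, 0, 0.024], [0, 0, 0], 100], [[0, 0, 0], [0, 0, 0], 100], [[0, 0, 0], [0, 0, 0], 70], [[0, 0, 0], [0, 0, 0], 30], [[0, 0, 0], [0, 0, 0], 30], [[0, 0, 0], [0, 0, 0], 30], [[0, 0, 0], [0, 0, 0], 30], [[0, 0, 0], [0, 0, 0], 30], [[0, 0, -0.03], [0, 0, 0], 30], [[0, 0, -0.03], [0, 0, 0], 30], [[0, 0, -0.03], [0, 0, 0], 30], [[0, 0, -0.03], [0, 0, 0], 30], [[0, 0, 0], [0, 0, 0], 30]]'

```text
clock: 35.3
eef_pos: [612.3, 273.9, 181.3]
tcp_rot: [3.125, 0.0, 1.572]
contact_force: [0.7, 0.6, -1.1]
opening: 0.526
```

Request:
play_rows --moves '[[[-0.0145, -0.0275, 0], [0, 0, 0], 30], [[-0.0145, -0.0275, 0], [0, 0, 0], 30], [[-0.0145, -0.0275, 0], [0, 0, 0], 30], [[-0.0145, -0.0275, 0], [0, 0, 0], 30], [[-0.0145, -0.0275, 0], [0, 0, 0], 30], [[-0.0145, -0.0275, 0], [0, 0, 0], 30], [[0, 0, 0], [0, 0, 0], 30], [[0, 0, 0], [0, 0, 0], 30]]'

```text
clock: 36.1
eef_pos: [444.5, 185.4, 174.5]
tcp_rot: [3.133, 0.003, 1.571]
contact_force: [0.3, -0.2, -2.4]
opening: 0.524
```

Run:
```python
from h import *
delta([443.3,183.7,64]);print(sense()["opening"])
d=grab("side","d12.png");f=grab("wrist")
print("end wall pred",proj(f,(443.3,221.7,60)),proj(f,(405.3,221.7,60)),proj(f,(481.3,221.7,60)))
g=cv2.cvtColor(f["pixels"],cv2.COLOR_RGB2GRAY).astype(int)
u,v=proj(f,(443.3,221.7,60)).astype(int)
print([(r,g[r,u-15:u+15].mean().round()) for r in range(v-8,v+10)])
print([(c,g[v+14:v+20,c].mean().round()) for c in list(range(u-44,u-26))+list(range(u+26,u+46))])
```

```text
axes x,y,z [[-0.001, 1.0, -0.003], [1.0, 0.001, 0.009], [0.009, -0.003, -1.0]] eef [444.5 185.4 174.5] t 36.1 tool shift m [-0.0014 -0.0022  0.1105] q [ 0.4   0.2   1.99 -0.01  0.95  0.4 ]
0.5244688281529872
end wall pred [313.51577969 160.00113138] [270.34221962 160.05881845] [356.57501697 159.94359707]
[(152, np.float64(121.0)), (153, np.float64(104.0)), (154, np.float64(89.0)), (155, np.float64(86.0)), (156, np.float64(88.0)), (157, np.float64(90.0)), (158, np.float64(91.0)), (159, np.float64(94.0)), (160, np.float64(105.0)), (161, np.float64(121.0)), (162, np.float64(129.0)), (163, np.float64(131.0)), (164, np.float64(130.0)), (165, np.float64(129.0)), (166, np.float64(134.0)), (167, np.float64(149.0)), (168, np.float64(160.0)), (169, np.float64(162.0))]
[(269, np.float64(145.0)), (270, np.float64(129.0)), (271, np.float64(116.0)), (272, np.float64(112.0)), (273, np.float64(113.0)), (274, np.float64(114.0)), (275, np.float64(114.0)), (276, np.float64(112.0)), (277, np.float64(101.0)), (278, np.float64(77.0)), (279, np.float64(64.0)), (280, np.float64(64.0)), (281, np.float64(69.0)), (282, np.float64(69.0)), (283, np.float64(80.0)), (284, np.float64(106.0)), (285, np.float64(128.0)), (286, np.float64(137.0)), (339, np.float64(117.0)), (340, np.float64(118.0)), (341, np.float64(117.0)), (342, np.float64(114.0)), (343, np.float64(101.0)), (344, np.float64(82.0)), (345, np.float64(71.0)), (346, np.float64(67.0)), (347, np.float64(65.0)), (348, np.float64(77.0)), (349, np.float64(128.0)), (350, np.float64(178.0)), (351, np.float64(193.0)), (352, np.float64(194.0)), (353, np.float64(192.0)), (354, np.float64(191.0)), (355, np.float64(201.0)), (356, np.float64(218.0)), (357, np.float64(224.0)), (358, np.float64(224.0))]
```

Crate still as modelled, to about 1 mm. Lowering into cell 5.

Request:
play_rows --moves '[[[-0.0015, -0.001, 0.025], [0, 0, 0], 30], [[0, 0, 0.025], [0, 0, 0], 30], [[0, 0, 0.02], [0, 0, 0], 30], [[0, 0, 0.02], [0, 0, 0], 30], [[0, 0, 0.012], [0, 0, 0], 30], [[0, 0, 0.007], [0, 0, 0], 30], [[0, 0, 0], [0, 0, 0], 30], [[0, 0, 0], [0, 0, 0], 30]]'

```text
clock: 37.0
eef_pos: [445.3, 184.0, 66.0]
tcp_rot: [3.132, 0.003, 1.571]
contact_force: [1.0, -0.0, -2.8]
opening: 0.524
```

Request:
play_rows --moves '[[[0, 0, 0.003], [0, 0, 0], 30], [[0, 0, 0.001], [0, 0, 0], 30], [[0, 0, 0], [0, 0, 0], 30], [[0, 0, 0], [0, 0, 0], 30]]'

```text
clock: 37.4
eef_pos: [444.8, 183.7, 61.7]
tcp_rot: [3.133, 0.003, 1.571]
contact_force: [-0.2, -0.5, -2.8]
opening: 0.529
```

Request:
play_rows --moves '[[[0, 0, 0.001], [0, 0, 0], 30], [[0, 0, 0.001], [0, 0, 0], 30], [[0, 0, 0.001], [0, 0, 0], 30], [[0, 0, 0], [0, 0, 0], 30], [[0, 0, 0], [0, 0, 0], 30]]'

```text
clock: 37.9
eef_pos: [444.9, 183.9, 60.9]
tcp_rot: [3.133, 0.003, 1.571]
contact_force: [-11.5, -2.5, 37.5]
opening: 0.527
```

Request:
play_rows --moves '[[[0, 0, -0.002], [0, 0, 0], 50], [[0, 0, 0], [0, 0, 0], 60], [[0, 0, 0], [0, 0, 0], 100], [[0, 0, 0], [0, 0, 0], 100], [[0, 0, -0.03], [0, 0, 0], 100], [[0, 0, -0.04], [0, 0, 0], 100], [[0, 0, -0.04], [0, 0, 0], 100], [[-0.04, 0.0173, -0.008], [0, 0, 0], 100], [[-0.041, 0.0173, -0.008], [0, 0, 0], 100], [[-0.041, 0.0173, -0.008], [0, 0, 0], 100], [[-0.041, 0.0173, -0.008], [0, 0, 0], 100], [[-0.041, 0.0173, -0.008], [0, 0, 0], 100], [[-0.041, 0.0173, -0.008], [0, 0, 0], 100], [[-0.041, 0.0173, -0.008], [0, 0, 0], 100], [[-0.041, 0.0173, -0.008], [0, 0, 0], 100], [[-0.041, 0.0173, -0.008], [0, 0, 0], 100], [[-0.041, 0.0173, -0.008], [0, 0, 0], 100], [[0, 0, 0], [0, 0, 0], 100], [[0, 0, 0], [0, 0, 0], 100]]'

```text
clock: 39.8
eef_pos: [616.2, -225.3, 252.6]
tcp_rot: [3.134, 0.003, 1.57]
contact_force: [-0.3, 0.3, -0.1]
opening: 1.001
```

Run:
```python
from h import *
f=grab("wrist","w13.png")
print(standing(f,(625,-145)));delta([625,-145,55])
try: print(standing(f,(612,-259)))
except Exception: pass
print("crate end wall pred",proj(f,(443.3,-134.3,60)),proj(f,(481.3,-134.3,60)))
u,v=proj(f,(624.5,-145,83)).astype(int)
cv2.imwrite("pics/c13.png",np.hstack([cv2.resize(f["pixels"][:320],(480,300)),cv2.resize(f["pixels"][v-40:v+40,u-40:u+40],(300,300))])[:,:,::-1])
```

```text
(array([ 627.3, -145.5]), array([44.6, 44.2]), 72.9, 'lid', array([ 626.7, -145.8]), np.int32(1286))
axes x,y,z [[0.0, 1.0, -0.003], [1.0, -0.0, 0.007], [0.007, -0.003, -1.0]] eef [ 615.9 -224.3  252.5] t 39.85 tool shift m [0.0798 0.0078 0.1973] q [-0.35  0.38  1.55 -0.    1.21 -0.35]
(array([ 613.5, -262.9]), array([83.6, 45.4]), 84.9, 'lid', array([ 614.7, -253.4]), np.int32(1139))
crate end wall pred [155.69148258  99.16061191] [190.98606207  99.10899535]
```

View pics/c13.png

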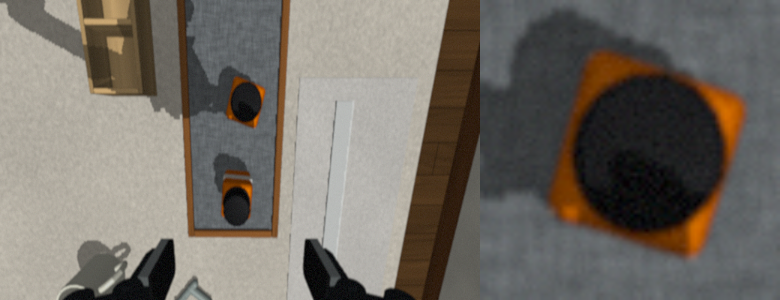

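Request:
play_rows --moves '[[[0.0395, 0.0055, 0.03], [0, 0, 0], 100], [[0.0395, 0.0055, 0.03], [0, 0, 0], 100], [[0, 0, 0.015], [0, 0, 0.149], 100], [[0, 0, 0.015], [0, 0, 0.149], 100], [[0, 0, 0], [0, 0, 0], 100], [[0, 0, 0], [0, 0, 0], 100]]'

```text
clock: 40.45
eef_pos: [627.7, -144.8, 163.3]
tcp_rot: [3.133, 0.001, 1.279]
contact_force: [0.3, -0.3, -0.5]
opening: 0.996
```

```bash
python3 -c "
from h import *
delta([627,-145.5,56])"
```

```text
axes x,y,z [[0.288, 0.958, -0.001], [0.958, -0.288, 0.008], [0.008, -0.003, -1.0]] eef [ 627.7 -144.8  163.3] t 40.45 tool shift m [-0.0007 -0.0014  0.1073] q [-0.23  0.45  1.66 -0.    1.03  0.06]
```

Request:
play_rows --moves '[[[-0.0005, -0.001, 0.023], [0, 0, 0], 100], [[0, 0, 0.03], [0, 0, 0], 100], [[0, 0, 0.03], [0, 0, 0], 100], [[0, 0, 0.024], [0, 0, 0], 100], [[0, 0, 0], [0, 0, 0], 100], [[0, 0, 0], [0, 0, 0], 70], [[0, 0, 0], [0, 0, 0], 30], [[0, 0, 0], [0, 0, 0], 30], [[0, 0, 0], [0, 0, 0], 30], [[0, 0, 0], [0, 0, 0], 30], [[0, 0, 0], [0, 0, 0], 30], [[0, 0, -0.03], [0, 0, 0], 30], [[0, 0, -0.03], [0, 0, -0.149], 30], [[0, 0, -0.03], [0, 0, -0.149], 30], [[0, 0, -0.03], [0, 0, 0], 30], [[0, 0, 0], [0, 0, 0], 30]]'

```text
clock: 42.05
eef_pos: [629.7, -146.6, 181.7]
tcp_rot: [3.125, 0.005, 1.572]
contact_force: [0.9, -0.4, -3.3]
opening: 0.528
```

Request:
play_rows --moves '[[[0.0198, -0.0306, 0], [0, 0, 0], 30], [[0.0198, -0.0306, 0], [0, 0, 0], 30], [[0.0198, -0.0306, 0], [0, 0, 0], 30], [[0.0198, -0.0306, 0], [0, 0, 0], 30], [[0.0198, -0.0306, 0], [0, 0, 0], 30], [[0.0198, -0.0306, 0], [0, 0, 0], 30], [[0, 0, 0], [0, 0, 0], 30], [[0, 0, 0], [0, 0, 0], 30]]'

```text
clock: 42.85
eef_pos: [442.8, -27.0, 174.1]
tcp_rot: [3.133, 0.004, 1.572]
contact_force: [0.5, -0.2, -2.2]
opening: 0.523
```

Run:
```python
from h import *
delta([443.3,-26.3,64]);print(sense()["opening"])
f=grab("wrist","w14.png")
for y in(8.7,78.7):print("divider pred",proj(f,(443.3,y,60)),proj(f,(405.3,y,60)),proj(f,(481.3,y,60)))
g=cv2.cvtColor(f["pixels"],cv2.COLOR_RGB2GRAY).astype(int)
u,v=proj(f,(443.3,78.7,60)).astype(int)
print([(r,g[r,u-15:u+15].mean().round()) for r in range(v-10,v+12)])
print([(c,g[v+14:v+20,c].mean().round()) for c in list(range(u-50,u-26))+list(range(u+26,u+50))])
```

```text
axes x,y,z [[-0.002, 1.0, -0.004], [1.0, 0.002, 0.009], [0.009, -0.004, -1.0]] eef [442.8 -27.  174.1] t 42.85 tool shift m [ 0.0011 -0.0004  0.1101] q [-0.06  0.14  2.07 -0.    0.93 -0.06]
0.5233767970583734
divider pred [316.55679784 160.20259674] [273.31731389 160.21578953] [359.68599322 160.18943759]
divider pred [316.47070349  73.67564792] [269.51861791  73.56984278] [363.29277718  73.78116008]
[(63, np.float64(98.0)), (64, np.float64(77.0)), (65, np.float64(62.0)), (66, np.float64(56.0)), (67, np.float64(64.0)), (68, np.float64(87.0)), (69, np.float64(110.0)), (70, np.float64(144.0)), (71, np.float64(190.0)), (72, np.float64(214.0)), (73, np.float64(220.0)), (74, np.float64(220.0)), (75, np.float64(221.0)), (76, np.float64(221.0)), (77, np.float64(206.0)), (78, np.float64(166.0)), (79, np.float64(118.0)), (80, np.float64(101.0)), (81, np.float64(101.0)), (82, np.float64(98.0)), (83, np.float64(95.0)), (84, np.float64(112.0))]
[(266, np.float64(137.0)), (267, np.float64(136.0)), (268, np.float64(134.0)), (269, np.float64(130.0)), (270, np.float64(120.0)), (271, np.float64(116.0)
[... 382 characters left out ...]
0)), (287, np.float64(196.0)), (288, np.float64(203.0)), (289, np.float64(208.0)), (342, np.float64(112.0)), (343, np.float64(110.0)), (344, np.float64(109.0)), (345, np.float64(109.0)), (346, np.float64(108.0)), (347, np.float64(103.0)), (348, np.float64(90.0)), (349, np.float64(78.0)), (350, np.float64(73.0)), (351, np.float64(70.0)), (352, np.float64(70.0)), (353, np.float64(70.0)), (354, np.float64(108.0)), (355, np.float64(160.0)), (356, np.float64(191.0)), (357, np.float64(195.0)), (358, np.float64(196.0)), (359, np.float64(194.0)), (360, np.float64(192.0)), (361, np.float64(198.0)), (362, np.float64(213.0)), (363, np.float64(226.0)), (364, np.float64(229.0)), (365, np.float64(230.0))]
```

Crate unmoved (divider at row 74, as predicted). Lowering into cell 2.

Request:
play_rows --moves '[[[0.001, 0, 0.025], [0, 0, 0], 30], [[0, 0, 0.025], [0, 0, 0], 30], [[0, 0, 0.02], [0, 0, 0], 30], [[0, 0, 0.02], [0, 0, 0], 30], [[0, 0, 0.012], [0, 0, 0], 30], [[0, 0, 0.007], [0, 0, 0], 30], [[0, 0, 0.002], [0, 0, 0], 30], [[0, 0, 0.001], [0, 0, 0], 30], [[0, 0, 0], [0, 0, 0], 30], [[0, 0, 0], [0, 0, 0], 30]]'

```text
clock: 43.9
eef_pos: [444.7, -26.7, 62.8]
tcp_rot: [3.132, 0.004, 1.571]
contact_force: [-0.8, 0.3, -3.6]
opening: 0.527
```

Request:
play_rows --moves '[[[0, 0, 0.001], [0, 0, 0], 30], [[0, 0, 0.001], [0, 0, 0], 30], [[0, 0, 0], [0, 0, 0], 30], [[0, 0, 0], [0, 0, 0], 30]]'

```text
clock: 44.3
eef_pos: [444.6, -26.8, 61.4]
tcp_rot: [3.132, 0.004, 1.572]
contact_force: [-4.4, -0.3, 16.7]
opening: 0.528
```

Request:
play_rows --moves '[[[0, 0, -0.001], [0, 0, 0], 50], [[0, 0, 0], [0, 0, 0], 60], [[0, 0, 0], [0, 0, 0], 100], [[0, 0, 0], [0, 0, 0], 100], [[0, 0, -0.03], [0, 0, 0], 100], [[0, 0, -0.04], [0, 0, 0], 100], [[0, 0, -0.04], [0, 0, 0], 100], [[-0.039, 0.0206, -0.01], [0, 0, 0], 100], [[-0.039, 0.0206, -0.01], [0, 0, 0], 100], [[-0.039, 0.0206, -0.01], [0, 0, 0], 100], [[-0.039, 0.0206, -0.01], [0, 0, 0], 100], [[-0.039, 0.0206, -0.01], [0, 0, 0], 100], [[-0.039, 0.0206, -0.01], [0, 0, 0], 100], [[-0.039, 0.0206, -0.01], [0, 0, 0], 100], [[-0.039, 0.0206, -0.01], [0, 0, 0], 100], [[0, 0, 0], [0, 0, 0], 100], [[0, 0, 0], [0, 0, 0], 100]]'

```text
clock: 46.0
eef_pos: [607.5, -338.6, 252.9]
tcp_rot: [3.134, 0.003, 1.57]
contact_force: [-0.4, 0.4, -0.2]
opening: 1.001
```

Run:
```python
from h import *
f=grab("wrist","w15.png")
r=standing(f,(612,-259));print(r);delta([*r[0],56])
print(standing(f,r[4]))
```

```text
(array([ 614.7, -259.3]), array([44.2, 44.3]), 85.8, 'lid', array([ 614.2, -259.7]), np.int32(1280))
axes x,y,z [[-0.0, 1.0, -0.002], [1.0, 0.0, 0.007], [0.007, -0.002, -1.0]] eef [ 607.  -337.6  252.8] t 46.05 tool shift m [0.0788 0.0063 0.1967] q [-0.51  0.44  1.45  0.    1.24 -0.51]
(array([ 614.7, -259.3]), array([44.2, 44.3]), 85.8, 'lid', array([ 614.2, -259.7]), np.int32(1280))
```

Request:
play_rows --moves '[[[0.039, 0.0045, 0.03], [0, 0, 0], 100], [[0.039, 0.0035, 0.03], [0, 0, 0], 100], [[0, 0, 0.03], [0, 0, 0.073], 100], [[0, 0, 0], [0, 0, 0], 100], [[0, 0, 0], [0, 0, 0], 100]]'

```text
clock: 46.55
eef_pos: [615.9, -259.6, 163.8]
tcp_rot: [3.134, 0.003, 1.501]
contact_force: [0.4, -0.5, 0.2]
opening: 1.004
```

```bash
python3 -c "
from h import *
delta([614.5,-259.4,56])"
```

```text
axes x,y,z [[0.07, 0.998, -0.003], [0.998, -0.07, 0.008], [0.007, -0.003, -1.0]] eef [ 615.9 -259.6  163.8] t 46.55 tool shift m [ 0.0003 -0.0023  0.1078] q [-0.4   0.48  1.6   0.    1.05 -0.33]
```

Request:
play_rows --moves '[[[0, -0.002, 0.023], [0, 0, 0], 100], [[0, 0, 0.03], [0, 0, 0], 100], [[0, 0, 0.03], [0, 0, 0], 100], [[0, 0, 0.025], [0, 0, 0], 100], [[0, 0, 0], [0, 0, 0], 100], [[0, 0, 0], [0, 0, 0], 70], [[0, 0, 0], [0, 0, 0], 30], [[0, 0, 0], [0, 0, 0], 30], [[0, 0, 0], [0, 0, 0], 30], [[0, 0, 0], [0, 0, 0], 30], [[0, 0, 0], [0, 0, 0], 30], [[0, 0, -0.03], [0, 0, 0], 30], [[0, 0, -0.03], [0, 0, -0.073], 30], [[0, 0, -0.03], [0, 0, 0], 30], [[0, 0, -0.03], [0, 0, 0], 30], [[0, 0, 0], [0, 0, 0], 30]]'

```text
clock: 48.15
eef_pos: [616.9, -261.2, 181.5]
tcp_rot: [3.125, 0.007, 1.572]
contact_force: [0.7, -0.8, -0.7]
opening: 0.528
```

Request:
play_rows --moves '[[[0.0272, -0.0286, 0], [0, 0, 0], 30], [[0.0272, -0.0286, 0], [0, 0, 0], 30], [[0.0272, -0.0286, 0], [0, 0, 0], 30], [[0.0272, -0.0286, 0], [0, 0, 0], 30], [[0.0272, -0.0286, 0], [0, 0, 0], 30], [[0.0272, -0.0286, 0], [0, 0, 0], 30], [[0, 0, 0], [0, 0, 0], 30], [[0, 0, 0], [0, 0, 0], 30]]'

```text
clock: 48.95
eef_pos: [442.2, -96.5, 173.8]
tcp_rot: [3.132, 0.004, 1.573]
contact_force: [0.5, -0.8, -1.7]
opening: 0.529
```

Run:
```python
from h import *
delta([443.3,-96.3,64]);print(sense()["opening"])
s=grab("scene","s16.png");d=grab("side");f=grab("wrist")
z=lambda im,a,b,c,e:cv2.resize(im[a:b,c:e],(400,300))
cv2.imwrite("pics/c16.png",np.vstack([np.hstack([z(s["pixels"],120,255,250,430),z(d["pixels"],135,255,230,390)]),cv2.resize(f["pixels"],(800,500))[:300]])[:,:,::-1])
for y in(8.7,78.7):print("divider pred",proj(f,(443.3,y,60)),proj(f,(405.3,y,60)),proj(f,(481.3,y,60)))
```

```text
axes x,y,z [[-0.002, 1.0, -0.004], [1.0, 0.002, 0.009], [0.009, -0.004, -1.0]] eef [442.2 -96.5 173.8] t 48.95 tool shift m [6.000e-04 1.000e-04 1.098e-01] q [-0.22  0.15  2.05 -0.    0.93 -0.22]
0.5286813571285489
divider pred [315.45330354  73.1006067 ] [268.40246828  73.02609179] [362.36248478  73.17489728]
divider pred [315.18284798 -29.94449372] [263.69695165 -30.19628118] [366.49917636 -29.69353553]
```

View pics/c16.png

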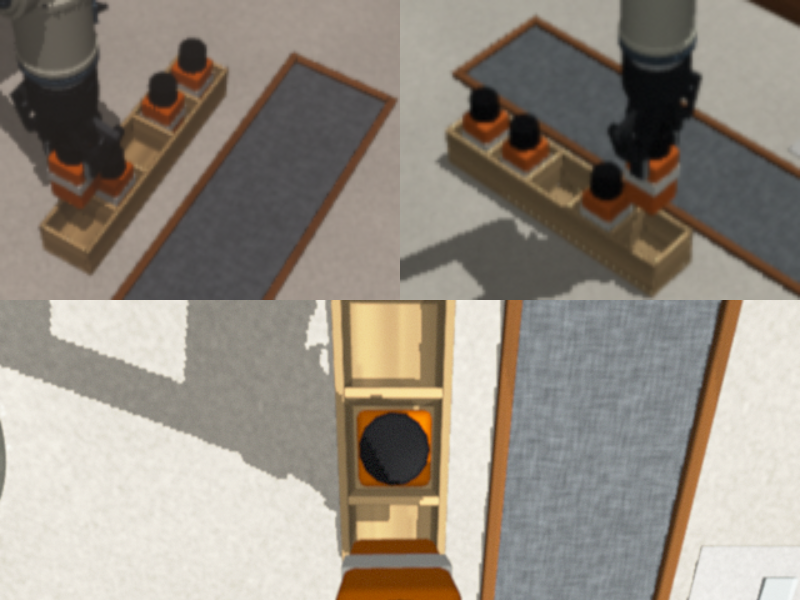

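The canisters in cells 2, 4 and 5 are seated and the crate is unmoved (divider at zoom row 393, i.e. 74, predicted 73). Lowering the last one into cell 1.

Request:
play_rows --moves '[[[0.0005, 0, 0.025], [0, 0, 0], 30], [[0, 0, 0.025], [0, 0, 0], 30], [[0, 0, 0.02], [0, 0, 0], 30], [[0, 0, 0.02], [0, 0, 0], 30], [[0, 0, 0.012], [0, 0, 0], 30], [[0, 0, 0.007], [0, 0, 0], 30], [[0, 0, 0.002], [0, 0, 0], 30], [[0, 0, 0.001], [0, 0, 0], 30], [[0, 0, 0], [0, 0, 0], 30], [[0, 0, 0], [0, 0, 0], 30]]'

```text
clock: 50.1
eef_pos: [443.9, -96.9, 62.1]
tcp_rot: [3.132, 0.004, 1.571]
contact_force: [-0.3, -0.0, -1.4]
opening: 0.525
```

Request:
play_rows --moves '[[[0, 0, 0.001], [0, 0, 0], 30], [[0, 0, 0.001], [0, 0, 0], 30], [[0, 0, 0], [0, 0, 0], 30], [[0, 0, 0], [0, 0, 0], 30]]'

```text
clock: 50.5
eef_pos: [443.9, -97.0, 60.9]
tcp_rot: [3.132, 0.004, 1.572]
contact_force: [-5.9, 0.2, 20.5]
opening: 0.527
```

Request:
play_rows --moves '[[[0, 0, -0.001], [0, 0, 0], 50], [[0, 0, 0], [0, 0, 0], 60], [[0, 0, 0], [0, 0, 0], 100], [[0, 0, 0], [0, 0, 0], 100], [[0, 0, -0.03], [0, 0, 0], 100], [[0, 0, -0.04], [0, 0, 0], 100], [[0, 0, -0.04], [0, 0, 0], 100], [[-0.02, 0, -0.045], [0, 0, 0], 100], [[-0.02, 0, -0.045], [0, 0, 0], 100], [[-0.02, 0, -0.045], [0, 0, 0], 100], [[-0.02, 0, -0.045], [0, 0, 0], 100], [[0, 0, 0], [0, 0, 0], 100], [[0, 0, 0], [0, 0, 0], 100], [[0, 0, 0], [0, 0, 0], 100]]'

```text
clock: 51.9
eef_pos: [440.3, -175.3, 349.3]
tcp_rot: [3.135, 0.002, 1.572]
contact_force: [-0.2, 0.7, -0.9]
opening: 1.007
```

Run:
```python
from h import *
f=grab("wrist");s=grab("scene");print(sense()["eef_pos"])
for y in(-96.3,-26.3,113.7,183.7):
  r=standing(f,(443.3,y),86,118) if True else 0
  print(y,r)
B=[b for b in blobs(s,"black")[0] if 60<b[1]<400 and 250<b[0][0]<370 and 120<b[0][1]<240];print([ray(s,b[0],104)[:2].round() for b in B])
z=lambda im,a,b,c,e:cv2.resize(im[a:b,c:e],(400,300))
cv2.imwrite("pics/c17.png",np.hstack([z(s["pixels"],120,255,250,430),cv2.resize(f["pixels"],(400,300))])[:,:,::-1])
```

```text
[ 440.31780354 -175.08780324  349.05367374]
-96.3 (array([442.5, -83.7]), array([44.8, 69.8]), 0.9, 'lid', array([442.3, -95.6]), np.int32(690))
-26.3 (array([443.4, -31.1]), array([52.6, 44.7]), 89.0, 'lid', array([442.5, -29.6]), np.int32(944))Traceback (most recent call last):
  File "<stdin>", line 4, in <module>
  File "h.py", line 45, in standing
    c,sz,a=cv2.minAreaRect(P);k=cv2.inRange(h,(0,0,0),(180,255,45))&w
           ~~~~~~~~~~~~~~~^^^
cv2.error: OpenCV(4.12.0) /io/opencv/modules/imgproc/src/convhull.cpp:143: error: (-215:Assertion failed) total >= 0 && (depth == CV_32F || depth == CV_32S) in function 'convexHull'
```

Run:
```python
from h import *
f=grab("wrist");s=grab("scene");d=grab("side")
B=[[b for b in blobs(g,"black")[0] if 60<b[1]<400 and 230<b[0][0]<370 and 120<b[0][1]<240] for g in (s,d)]
print(B);print([[ray(g,b[0],104)[:2].round() for b in q] for g,q in zip((s,d),B)])
z=lambda im,a,b,c,e:cv2.resize(im[a:b,c:e],(400,300))
cv2.imwrite("pics/c17.png",np.vstack([np.hstack([z(s["pixels"],120,255,250,430),z(d["pixels"],135,255,230,390)]),np.hstack([cv2.resize(f["pixels"],(400,300)),cv2.resize(s["pixels"],(400,300))])])[:,:,::-1])
```

```text
[[([323.0, 161.9], 76), ([299.1, 191.8], 142), ([285.1, 209.1], 156)], [([263.3, 176.4], 130), ([279.3, 187.5], 142), ([311.9, 207.0], 153), ([329.3, 218.0], 158)]]
[[array([445., 101.]), array([445., -27.]), array([444., -96.])], [array([438., 181.]), array([435., 107.]), array([437., -27.]), array([437., -96.])]]
```

View pics/c17.png

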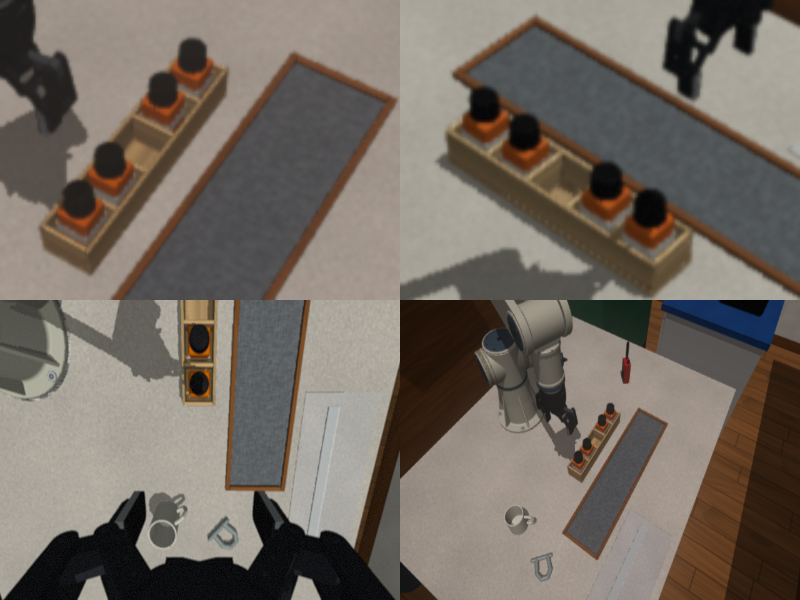

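Cell 4's lid reads about 6 mm off in y. I'll check it from directly above before handing in.

Request:
play_rows --moves '[[[0.043, 0, 0], [0, 0, 0], 100], [[0.043, 0, 0], [0, 0, 0], 100], [[0.043, 0, 0], [0, 0, 0], 100], [[0.043, 0, 0], [0, 0, 0], 100], [[0.043, 0, 0], [0, 0, 0], 100], [[0, 0, 0], [0, 0, 0], 100], [[0, 0, 0], [0, 0, 0], 100], [[0, 0, 0], [0, 0, 0], 100]]'

```text
clock: 52.95
eef_pos: [440.8, 38.7, 349.7]
tcp_rot: [3.134, 0.004, 1.571]
contact_force: [-0.5, -0.4, -0.5]
opening: 1.0
```

Run:
```python
from h import *
f=grab("wrist");print(sense()["eef_pos"])
for y in(113.7,183.7):
  try: print(y,standing(f,(443.3,y),86,118))
  except Exception: print(y,"none")
u,v=proj(f,(443.3,113.7,60)).astype(int);a=max(0,v-120)
cv2.imwrite("pics/c18.png",cv2.resize(f["pixels"][a:v+60,u-90:u+90],None,fx=3.3,fy=3.3)[:600,:,::-1]);print(u-90,a)
```

```text
[440.8756665   38.34953993 349.78666221]
113.7 (array([440.1, 123.6]), array([75.2, 44.8]), 90.0, 'lid', array([439.6, 108.7]), np.int32(661))
183.7 (array([442.8, 177.7]), array([45. , 51.9]), 0.1, 'lid', array([442.4, 179.4]), np.int32(927))
227 0
```

View pics/c18.png

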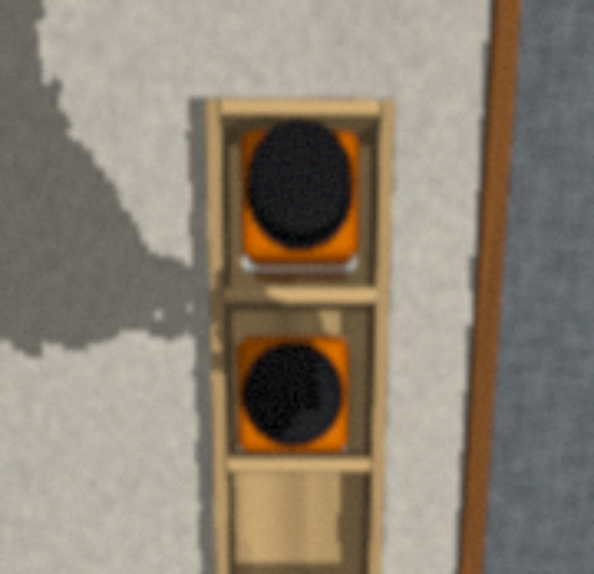

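The cell 4 canister is upright: its lid is centred on its body at about (292,394). It sits a few mm off centre, well within 20 mm. Handing in.

```bash
python3 -c "
from h import *
print(sense()['clock']);print(sign_off())"
```

```text
53.0
the job is handed in; nothing more can be done
None
```

I handed the job in at 53.0 s, and the last checks found nothing that should fail it; `sign_off()` gives no verdict.

- **Righting:** Four canisters were present: two toppled, two standing. I moved one standing canister along the lane for room, then stood both toppled ones up. All four stood released in the lane together, confirmed in the pictures.
- **Loading:** I put them one per cell into cells 1, 2, 4 and 5, leaving cell 3 empty.

**Last checks:**
- **Canisters:** All four look upright, seated and let go. Three read within about 4 mm of their cell centres. The one in cell 4 reads about 5 to 6 mm off. One oblique view put that lid about 13 mm off, but the blob was partly shaded and the view from above disagreed. All are inside the 20 mm limit.
- **Crate:** It agreed with its measured pose to within 1 or 2 mm each time I checked it.
- **Bystanders:** The mug, radio and shackle looked untouched in the last overview picture. I did not measure their positions again.
- **Disturbances:** I saw no sign of a knock or of the grip slackening.

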